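# Printing tray made ready: flat of the bar up, blocks in their cut-outs

## Robot

A 6-joint arm with a two-finger parallel gripper is mounted at the origin on the work surface. World frame = base frame: x ahead of the robot, y to its left, z up, the work surface at z = 0. Lengths are in m, angles in rad, forces in N, time in s.
With the tool pointing down it reaches from about 0.375 to 0.975 m from the base axis. Payload 3.8 kg.
Tool frame: the origin (TCP) lies midway between the tips of the shut fingers; the grasp point (between the pads) lies 19 mm behind it; z points along the fingers, y is the direction in which the jaws open and shut (so a half turn about z gives the same grasp; the last joint's range is limited). The gripper opens to 85 mm and grips with 20 to 120 N. Pads are 22 mm wide; open, the fingers measure 114 mm over their backs; the gripper's body (76 mm by 85 mm) begins 54 mm behind the grasp point. The pads swing forward as they close: fully open they stand 13 mm farther back than shut.
Start: joints at [-1.341, 0.264, 1.604, -0, 1.274, -0.037], TCP at [0.178, -0.651, 0.231] pointing down, gripper open.
Joint ranges: [-2.63, 2.63], [-0.94, 2.18], [0.31, 2.57], [-1.31, 4.45], [0, 2.66], [-2.55, 2.55]. Speed limits (rad/s): [2.57, 2.57, 3.14, 3.14, 3.14, 3.14].

## Interface

Orientations are given as a rotation vector (axis times angle).
In Python, from workcell import bot gives the robot as it stands.
- The arm moves only by the tool arm_command, never from a script. Its argument "targets" is text: rows parted by semicolons, each of 7 numbers parted by spaces: the shift along the tool's x, y, z in mm, then the turn, a rotation vector about the tool's x, y, z in degrees, then the opening, from 0 (shut) to 1 (fully open). A call has 1 to 10 rows; each row is the pose to reach, as a shift and turn from the pose commanded when the call began, along the tool's axes at that moment; what a row does not reach only later rows make up. A row lasts 1/12 s, in which the tool goes at most 41.7 mm and 7.16 degrees, less where a joint would pass 70% of its speed; a pose out of reach is approached as far as the arm can. A call with a gripper value outside its range is refused whole. The fingers move at their own pace and stop on an object; "newtons" is the grip in N (left out, the last holds). Time passes only in rows, so rows that repeat a pose let the fingers close. It gives the time, the measured TCP pose, the force and the opening at its end, in the units of the state.
- bot.read_state(): the state, without advancing time (a new reading comes with each control period).
- bot.read_camera(name): name is "scene" or "side" or "wrist"; returns (picture, depth): 400x640x3 uint8, blue, green, red; 400x640 float32, m along the optical axis (not along the pixel's ray), 0 where there is no reading.
- bot.camera_params(name): a dict with "fov_y" (degrees; the focal length in pixels is half the picture's height over the tangent of half this angle, whatever the lens; pixels are square), "cx", "cy" (the principal point, pixels), "k1" (the pictures are not rectified: a ray, as slopes to the right and down, at radius r is drawn at 1 + k1 r^2 times it, then the intrinsics apply), "xyz" and "rotation" of the camera in the world; the wrist camera has in their place "T_tool_cam" (4x4, takes a point from camera to tool coordinates, whose origin is the TCP and whose axes are the flange's). Camera axes: x right, y up, looking along -z (the intrinsics and any distortion apply to the point x, -y, -z); pixel columns grow to the right and rows downward; lengths in m; the calibration is good to about 2 mm. A picture is of the moment at which its call begins: read the wrist's pose just before it. camera_params takes no time and is no camera call.
- bot.finish_job(): hands the job in, once; it reports no verdict.
The state is a dict: "time": time; "q": joint angles; "joint_vel": joint speeds; "joint_torque": joint torques, N m; "tool_pos": TCP position; "tcp_rot": TCP orientation; "wrist_force": force on the tool from outside, world axes, zero at the start; "torque": the same for the moment, N m; "width": opening from 0.0 (shut) to 1.0 (fully open).
Only numpy, scipy, OpenCV 4.12 (cv2) and the standard library are available. Lean on these libraries where they do the work, as an engineer would, in place of code of your own. Each camera call takes 0.05 s, during which the arm holds its last target.

## Task

Make the printing station ready for the next person. First roll the round wooden printing bar in its V-cradle until its flat printing face is level and faces straight up; it must stay in the cradle, not be lifted out, and not be shifted along it. Then take the two handled printing blocks off the slanted drying stand and lay each one, handle up, fully home in the cut-out of the tray that fits its outline, without disturbing the mug, the jar or the wooden box.

Things in the scene. Friction and masses are not known exactly. Their poses are not given: they have to be found in the camera images.
- bar_mid (a point): Loose round wooden bar, 0.22 kg, 44 mm in diameter, 180 mm long, lying in the cradle's two V-blocks, held by friction only. Its middle 86 mm has a flat 34 mm wide, 14 mm from the axis, faced with dark rubber; at the start it leans 25 to 60 degrees from up away from the robot (cradle's -x). Point: on the axis, half-way along; y along the bar, z the outward normal of the flat.
- cradle_seat (a point): Fixed dark wooden cradle: plank 76 (x) x 150 (y) x 14 mm with two 90-degree V-blocks, 20 mm thick (y), 64 mm wide, 86 mm high, 90 mm apart between inner faces, where the bar can be gripped across its diameter. Point: where the middle of the bar belongs, on its axis, 85 mm above the table. y along the V, z up.
- long_block_mid (a point): Loose printing block, 0.14 kg: rectangular plywood plate 44 (x) x 110 (y) x 14 mm (z), rubber underneath, with an upright handle in its middle 20 mm wide (x), 70 mm long (y), from 14 to 48 mm above the underside. Point: in the middle, 24 mm above the underside; z out of the handle. Starts on the stand's slope, its long side against the lip, left or right of the round one.
- round_block_mid (a point): Loose printing block, 0.14 kg: plywood disc 70 mm in diameter, 14 mm thick (z), rubber underneath, with an upright handle in its middle 20 mm wide (x), 50 mm long (y), from 14 to 48 mm above the underside. Point: in the middle, 24 mm above the underside; z out of the handle. Starts on the stand's slope against the lip, its handle along the lip.
- stand_lip (a point): Wooden drying stand, fixed: a wedge 250 mm wide (y), 100 mm deep, with a top sloping at 30 degrees down to its far side, away from the robot, and a lip 10 mm high along its lower edge. The point is the middle of the lower edge of the slope, 14 mm above the table; x points level to the stand's high back, towards the robot, y along the lip, z up.
- tray: Plywood tray, fixed: 175 (x) x 150 (y) x 16 mm, with two open cut-outs 9 mm deep, each 5 mm wider than its block: a rectangle (length along y) nearer the robot and a circle. Origin at the centre of its underside, z up. A block that is home has its underside 7 mm and its listed point 31 mm above the table.
- long_cutout (a point): Centre of the rectangular cut-out's floor, 7 mm above the table; 49 (x) x 115 mm (y). The tray's axes.
- round_cutout (a point): Centre of the round cut-out's floor, 7 mm above the table; 75 mm in diameter. The tray's axes.
- mug: White mug, bystander, 82 mm in diameter, 95 mm high. Origin at the centre of its underside.
- jar: Glass jar with white cap, bystander, 60 mm in diameter, 65 mm high. Origin at the centre of its underside.
- wood_box: Open wooden box, bystander, 110 x 160 x 75 mm. Origin at the centre of its underside.

How it is judged:
By the outcome, as a careful person would: the job done as asked, in the order asked, and still so for the second after the job is handed in, with the robot touching nothing.
It also fails if it takes over 66 s, if anything falls off the work surface, if the arm or the gripper's body presses on something with over 40 N, if the wrist force passes 120 N, or if a joint passes its speed limit or range.

## Working session

There is one attempt and no reset: what is moved stays moved. The work goes in short steps, Python scripts to look and compute and a tool call to move; the robot and the scene stay as the last step left them, time stands still between calls to the robot, and variables do not carry over. Pictures are saved under pics/ and viewed, and the job is handed in when it is done.

Besides the shell and the picture viewer there is one more tool, called after ">>>" in YAML: its name, and indented under it one key for each argument. arm_command: Moves the arm, as the interface text tells. Its arguments: {"type":"object","properties":{"targets":{"type":"string"},"newtons":{"type":"number"}},"required":["targets"]}

```bash
ls; mkdir -p pics; python3 - <<'E'
from workcell import bot
import cv2
print(bot.read_state())
for n in ["scene","side","wrist"]:
    p,d=bot.read_camera(n); cv2.imwrite(f"pics/{n}0.png",p)
    import numpy as np; np.save(f"pics/{n}0.npy",d)
    print(n,bot.camera_params(n))
E
```

```text
pics
{'time': 0.0, 'q': array([-1.34093192e+00,  2.64757266e-01,  1.60537556e+00, -1.56716198e-05,
        1.27372598e+00, -3.68972685e-02]), 'joint_vel': array([ 1.28232525e-03, -9.18644005e-04, -1.20051284e-03,  9.69369035e-05,
        1.79259943e-03,  1.85456761e-03]), 'joint_torque': array([ 3.91789390e-04, -5.15114093e+01, -3.67311323e+01, -1.03819687e-04,
        1.28514413e-02,  1.36162335e-07]), 'tool_pos': array([ 0.17776211, -0.65040433,  0.22995843]), 'tcp_rot': array([-3.11145376e+00, -4.17494303e-01,  3.66074997e-04]), 'wrist_force': array([ 0.26968686, -0.68245127,  0.34881756]), 'torque': array([-0.03966923, -0.00988979, -0.02635284]), 'width': 1.000732020879576}
scene {'fov_y': 53.704423234769514, 'cx': 316.7525928590171, 'cy': 195.60438463478005, 'k1': 0.0308620902497148, 'xyz': array([ 1.12308782, -0.54885915,  0.58964385]), 'rotation': array([0.92049457, 0.37445137, 0.66821994])}
side {'fov_y': 46.99416878530641, 'cx': 316.95052244884266, 'cy': 204.93071307245677, 'k1': -0.11970738154036767, 'xyz': array([ 0.33677495, -0.67625717,  0.899691  ]), 'rotation': array([ 0.70825616, -0.15192758, -0.38736567])}
wrist {'fov_y': 58.186534373093046, 'cx': 316.95886238839256, 'cy': 200.24954425556402, 'k1': 0.024875826751130512, 'T_tool_cam': array([[ 2.43903292e-04,  9.48893109e-01,  3.15597541e-01,
         8.09545141e-02],
       [ 9.99999912e-01, -1.23589844e-04, -4.01237978e-04,
        -2.94126912e-05],
       [-3.41727302e-04,  3.15597611e-01, -9.48893056e-01,
        -1.43087898e-01],
       [ 0.00000000e+00,  0.00000000e+00,  0.00000000e+00,
         1.00000000e+00]])}
```

View pics/scene0.png

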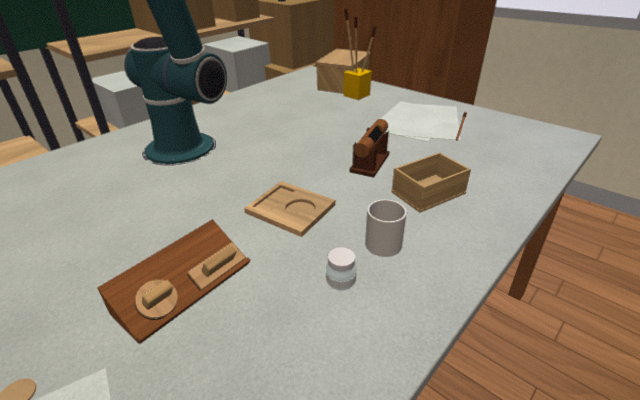

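View pics/side0.png

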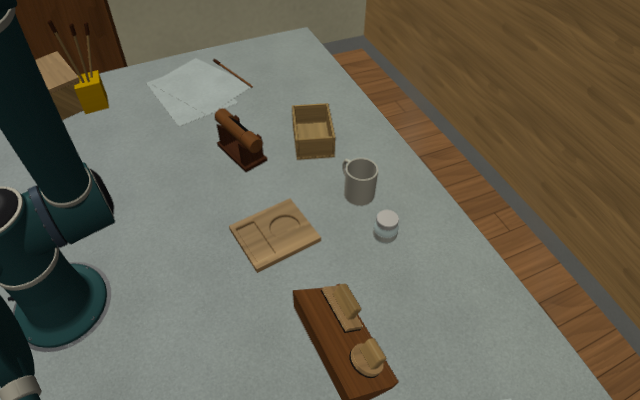

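View pics/wrist0.png

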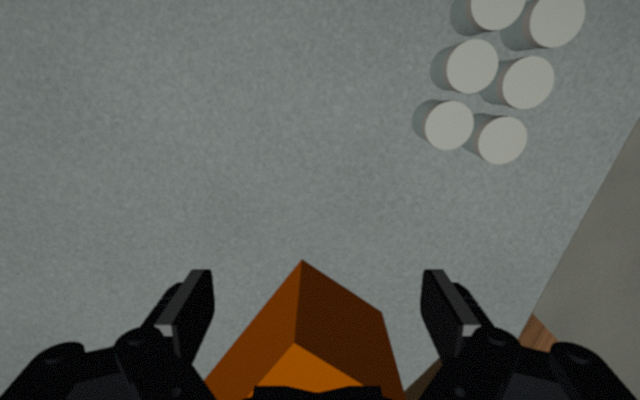

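```bash
cat > h.py <<'E'
import numpy as np, cv2
from scipy.spatial.transform import Rotation as R
from workcell import bot
def K(c):
    f=200/np.tan(np.radians(c["fov_y"]/2)); return np.array([[f,0,c["cx"]],[0,f,c["cy"]],[0,0,1.]])
def campose(name,st=None):
    c=bot.camera_params(name)
    if name=="wrist":
        T=np.eye(4); T[:3,:3]=R.from_rotvec(st["tcp_rot"]).as_matrix(); T[:3,3]=st["tool_pos"]
        T=T@c["T_tool_cam"]; return c,T[:3,:3],T[:3,3]
    return c,R.from_rotvec(c["rotation"]).as_matrix(),np.array(c["xyz"])
def rays(name,uv,st=None):
    c,Rm,t=campose(name,st)
    n=cv2.undistortPoints(np.asarray(uv,float).reshape(-1,1,2),K(c),np.array([c["k1"],0,0,0.])).reshape(-1,2)
    d=np.c_[n[:,0],-n[:,1],-np.ones(len(n))]
    return t,d@Rm.T
def cloud(name,d,st=None):
    v,u=np.mgrid[0:400,0:640]; t,r=rays(name,np.c_[u.ravel(),v.ravel()],st)
    P=t+r*d.reshape(-1,1); P[d.ravel()==0]=np.nan; return P.reshape(400,640,3)
def onz(name,uv,z,st=None):
    t,r=rays(name,uv,st); return t+r*((z-t[2])/r[:,2])[:,None]
def proj(name,P,st=None):
    c,Rm,t=campose(name,st); q=(np.asarray(P,float).reshape(-1,3)-t)@Rm; q=q*[1,-1,-1]
    return cv2.projectPoints(q.reshape(-1,1,3),np.zeros(3),np.zeros(3),K(c),np.array([c["k1"],0,0,0.]))[0].reshape(-1,2)
def snap(name,tag):
    st=bot.read_state(); p,d=bot.read_camera(name); cv2.imwrite(f"pics/{tag}.png",p); np.savez(f"pics/{tag}.npz",d=d,p=p,pos=st["tool_pos"],rot=st["tcp_rot"]); return st,p,d
E
python3 - <<'E'
from h import *
for n in ["scene","side"]:
    d=np.load(f"pics/{n}0.npy"); P=cloud(n,d); p=cv2.imread(f"pics/{n}0.png")
    m=(P[...,2]<0.01)&(P[...,2]>-0.01)&(P[...,0]>.3)&(P[...,0]<1)&(abs(P[...,1])<.5)
    A=np.c_[P[m][:,:2],np.ones(m.sum())]; print(n,np.linalg.lstsq(A,P[m][:,2],rcond=None)[0],(d==0).mean())
    # top-down map 1 px = 1.5mm, height-sorted
    im=np.zeros((560,800,3),np.uint8)
    q=P.reshape(-1,3); col=p.reshape(-1,3); ok=np.isfinite(q).all(1)&(q[:,2]<.2)&(q[:,2]>-.02); q=q[ok];col=col[ok]
    o=np.argsort(q[:,2]);q=q[o];col=col[o]
    r=((1.05-q[:,0])/.0013).astype(int);c=((.52-q[:,1])/.0013).astype(int)
    k=(r>=0)&(r<560)&(c>=0)&(c<800)
    for dr in(0,1):
      for dc in (0,1):
        im[np.clip(r[k]+dr,0,559),np.clip(c[k]+dc,0,799)]=col[k]
    cv2.imwrite(f"pics/top_{n}.png",im)
E
```

```text
scene [-0.00020906  0.00118546 -0.00022725] 0.003890625
side [-0.0001287   0.00020064 -0.00017851] 0.003984375
```

View pics/top_scene.png

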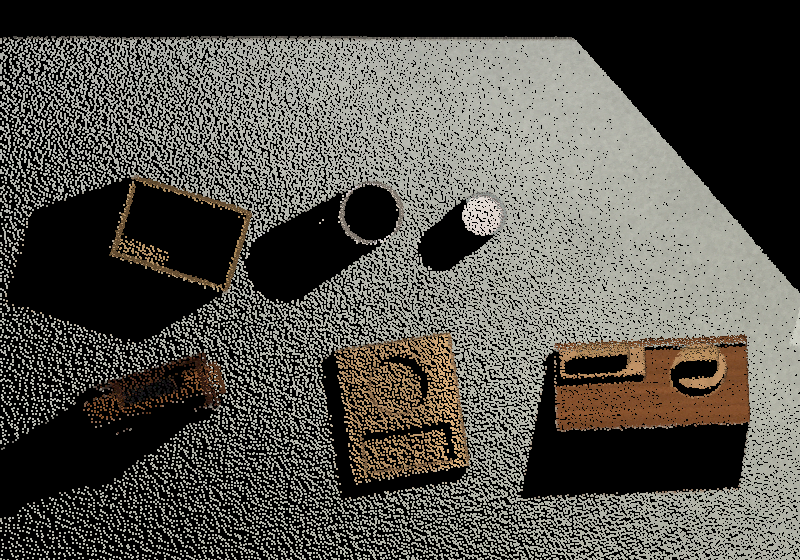

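View pics/top_side.png

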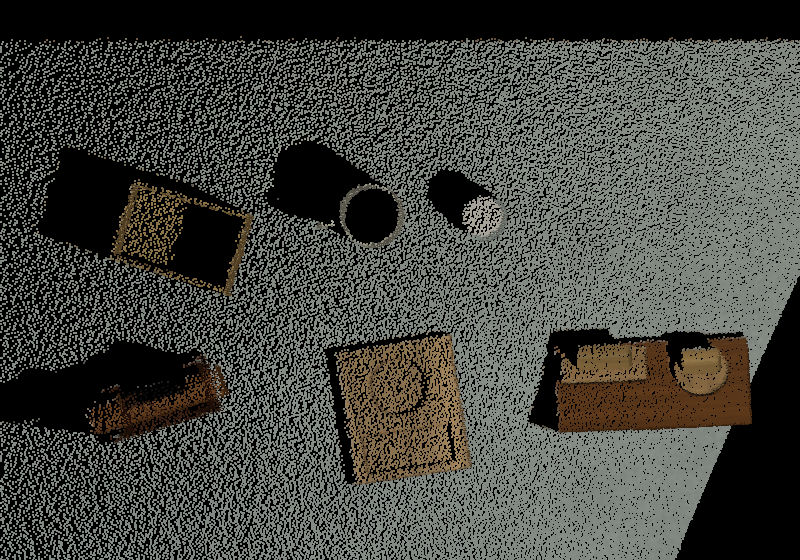

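```bash
cat > fit.py <<'E'
from h import *
from scipy.optimize import least_squares
def box(p,c,h):
    q=abs(p-c)-h; return np.linalg.norm(np.maximum(q,0),axis=1)+np.minimum(q.max(1),0)
def loc(P,x,y,a):
    c,s=np.cos(a),np.sin(a); d=P-[x,y,0]; return np.c_[c*d[:,0]+s*d[:,1],-s*d[:,0]+c*d[:,1],d[:,2]]
def vblock(p,y0):
    # 64 wide,86 high,V 90deg, bar r22 axis at 85 -> apex at 85-22*sqrt2
    b=box(p,np.array([0,y0,.043]),np.array([.032,.010,.043]))
    v=(p[:,2]-(.085-.022*2**.5)-abs(p[:,0]))/2**.5
    return np.maximum(b,v)
def cradle(p):
    return np.minimum.reduce([box(p,np.array([0,0,.007]),np.array([.038,.075,.007])),vblock(p,.055),vblock(p,-.055)])
def bar(p,s,roll,dz=0):
    # roll: lean of flat normal from up toward local -x
    q=p-[0,s,.085+dz]; r=np.hypot(q[:,0],q[:,2])-.022
    n=-np.sin(roll)*q[:,0]+np.cos(roll)*q[:,2]
    ey=abs(q[:,1]); cyl=np.maximum(r,ey-.090)
    cut=np.maximum(n-.014, -1) # inside material when n<14 for |y|<43
    # body = cyl and not(|y|<43 and n>14)
    notch=np.maximum(.014-n, ey-.043) # sdf of removed region
    return np.maximum(cyl,-notch)
def stand(p):
    s=np.tan(np.pi/6); 
    w=np.maximum.reduce([abs(p[:,1])-.125,-p[:,0],p[:,0]-.1,-p[:,2],(p[:,2]-.014-s*p[:,0])*np.cos(np.pi/6)])
    return w
def slopeloc(p,lx,ly,a=0):
    # coordinates in slope frame: u up-slope, v along, w normal ; origin at lip point
    c,s=np.cos(np.pi/6),np.sin(np.pi/6); d=p-[0,0,.014]
    u=c*d[:,0]+s*d[:,2]; w=-s*d[:,0]+c*d[:,2]
    q=np.c_[u-lx,p[:,1]-ly,w]; ca,sa=np.cos(a),np.sin(a)
    return np.c_[ca*q[:,0]+sa*q[:,1],-sa*q[:,0]+ca*q[:,1],q[:,2]]
def longb(q): return np.minimum(box(q,np.array([0,0,.007]),np.array([.022,.055,.007])),box(q,np.array([0,0,.031]),np.array([.010,.035,.017])))
def roundb(q): return np.minimum(np.maximum(np.hypot(q[:,0],q[:,1])-.035,abs(q[:,2]-.007)-.007),box(q,np.array([0,0,.031]),np.array([.010,.025,.017])))
def tray(p):
    b=box(p,np.array([0,0,.008]),np.array([.0875,.075,.008])); return b
def run(f,x0,pts,sc=.0015):
    r=least_squares(lambda x:np.nan_to_num(f(x,pts)),x0,loss='soft_l1',f_scale=sc,x_scale=[.01,.01,.1]+[.01]*(len(x0)-3) if len(x0)>3 else [.01,.01,.1])
    return r.x,np.median(abs(f(r.x,pts)))
E
cat > fit0.py <<'E'
from fit import *
Ps={n:cloud(n,np.load(f"pics/{n}0.npy")).reshape(-1,3) for n in ["scene","side"]}
Ps["both"]=np.r_[Ps["scene"],Ps["side"]]
def crop(P,x,y,r,z0,z1=.2):
    m=np.isfinite(P).all(1); P=P[m]; return P[(np.hypot(P[:,0]-x,P[:,1]-y)<r)&(P[:,2]>z0)&(P[:,2]<z1)]
np.set_printoptions(precision=4,suppress=True)
for n,P in Ps.items():
    pts=crop(P,.537,.32,.13,.006)
    best=min((run(lambda x,p:(lambda q:np.minimum(cradle(q),bar(q,x[3],x[4])))(loc(p,*x[:3])),[.537,.32,np.pi+a0,0,r0],pts) for a0 in(-.4,.4) for r0 in(.5,.9)),key=lambda t:t[1])
    print(n,"cradle x y yaw bar_s roll",best[0],np.degrees(best[0][[2,4]]),best[1],len(pts))
    pts=crop(P,.55,-.325,.19,.006)
    f=lambda x,p:(lambda q:np.minimum.reduce([stand(q),longb(slopeloc(q,x[3],x[4],x[7])),roundb(slopeloc(q,x[5],x[6],x[8])),box(slopeloc(q,0,0),np.array([-.004,0,.005-.007]),np.array([.004,.125,.012]))]))(loc(p,*x[:3]))
    r=run(f,[.60,-.325,np.pi,.022,-.06,.035,.06,0,0],pts); print(n,"stand,long,round",*r,len(pts))
    pts=crop(P,.517,0,.13,.012)
    # tray: use top-surface outline & sides
    r=run(lambda x,p:(lambda q:tray(q))(loc(p,*x)),[.517,0,.15],crop(P,.517,0,.13,.004)); print(n,"tray",*r)
E
python3 fit0.py
```

```text
scene cradle x y yaw bar_s roll [ 0.5335  0.318   3.4396 -0.0028  0.7894] [197.0738  45.2297] 0.0008594183607604144 1470
scene stand,long,round [ 0.5946 -0.3243  3.182   0.0214 -0.0631  0.0336  0.0629  0.0043  0.0013] 0.0008668074127323894 8787
scene tray [ 0.5196 -0.0017  0.1509] 0.001313395015501026
side cradle x y yaw bar_s roll [ 0.5329  0.3159  3.4406 -0.0031  0.7714] [197.1321  44.1982] 0.0010756829239858112 1837
side stand,long,round [ 0.5936 -0.3258  3.1888  0.0217 -0.0624  0.0341  0.0634  0.0019  0.002 ] 0.0007711585459161367 6820
side tray [ 0.5189 -0.0026  0.1616] 0.001932156205431343
both cradle x y yaw bar_s roll [ 0.5331  0.317   3.4429 -0.0029  0.7736] [197.2653  44.3227] 0.0011111969549329054 3307
both stand,long,round [ 0.5941 -0.3249  3.1847  0.0219 -0.0625  0.034   0.0637  0.0027  0.0005] 0.0008962394900774133 15607
both tray [ 0.5194 -0.0021  0.1559] 0.0016356297474666298
```

```bash
cat >> h.py <<'E'
def Rt(jaw_az,tilt=0,tilt_az=0):
    """tool rotation: down, jaw(y) at azimuth jaw_az(deg); tool x = az+90; then hand leaned by tilt deg toward tilt_az"""
    a=np.radians(jaw_az); y=np.array([np.cos(a),np.sin(a),0]); z=np.array([0,0,-1.]); x=np.cross(y,z)
    M=np.c_[x,y,z]; t=np.radians(tilt_az); ax=np.array([-np.sin(t),np.cos(t),0])
    return R.from_rotvec(ax*np.radians(tilt))*R.from_matrix(M)
def delta(pos,rot,st=None):
    st=st or bot.read_state(); R0=R.from_rotvec(st["tcp_rot"])
    s=R0.inv().apply(np.asarray(pos)-st["tool_pos"])*1000; w=np.degrees((R0.inv()*rot).as_rotvec())
    print("shift %.1f %.1f %.1f turn %.1f %.1f %.1f | dist %.0f ang %.0f"%(*s,*w,np.linalg.norm(s),np.linalg.norm(w)))
E
python3 - <<'E'
from h import *
M=Rt(0).as_matrix(); print(M)
st=bot.read_state(); print(R.from_rotvec(st["tcp_rot"]).as_matrix().round(3))
delta([.50,-.36,.34],Rt(-20)); 
E
```

```text
[[ 0.  1.  0.]
 [ 1.  0.  0.]
 [ 0.  0. -1.]]
[[ 0.965  0.264 -0.   ]
 [ 0.264 -0.965  0.002]
 [ 0.    -0.002 -1.   ]]
shift 387.4 -195.6 -109.4 turn -0.1 -0.1 -54.7 | dist 448 ang 55
```

>>> arm_command:
  targets: "39 -20 -11 0 0 -5 1;78 -39 -22 0 0 -11 1;117 -59 -33 0 0 -16 1;156 -78 -44 0 0 -22 1;195 -98 -55 0 0 -27 1;233 -117 -66 0 0 -33 1;272 -137 -77 0 0 -38 1;311 -156 -88 0 0 -44 1;350 -176 -99 0 0 -50 1;388 -196 -110 0 0 -55 1"

```text
time: 0.98
tool_pos: [0.479, -0.3789, 0.3337]
tcp_rot: [-2.564, -1.815, 0.0]
wrist_force: [0.2, -0.3, 1.1]
width: 1.003
```

>>> arm_command:
  targets: "0 0 0 0 0 0 1;0 0 0 0 0 0 1;0 0 0 0 0 0 1"

```text
time: 1.23
tool_pos: [0.4776, -0.3805, 0.3329]
tcp_rot: [-2.568, -1.808, 0.002]
wrist_force: [-0.8, -1.4, 0.1]
width: 1.002
```

```bash
python3 - <<'E'
from h import *
st,p,d=snap("wrist","w1"); print(st["time"],st["tool_pos"],st["q"])
delta([.50,-.02,.34],Rt(5),st)
E
```

```text
1.2333 [ 0.47761149 -0.38050742  0.33287783] [-7.13028790e-01  9.79809882e-02  1.61347756e+00 -8.44780840e-04
  1.43111034e+00 -3.68975610e-01]
shift 346.9 -100.5 -7.1 turn -0.1 0.0 -24.7 | dist 361 ang 25
```

View pics/w1.png

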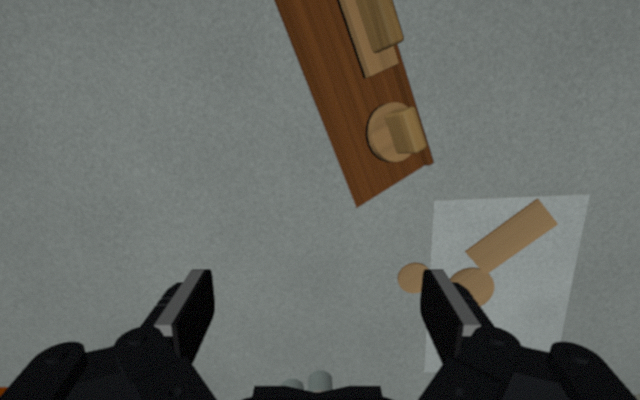

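>>> arm_command:
  targets: "40 -12 -1 0 0 -3 1;80 -24 -2 0 0 -6 1;120 -36 -3 0 0 -9 1;158 -47 -4 0 0 -12 1;196 -58 -5 0 0 -14 1;234 -69 -6 0 0 -17 1;272 -80 -6 0 0 -20 1;310 -90 -7 0 0 -23 1;347 -100 -7 0 0 -25 1;347 -100 -7 0 0 -25 1"

```text
time: 2.12
tool_pos: [0.5003, -0.0159, 0.3399]
tcp_rot: [-2.11, -2.324, -0.003]
wrist_force: [-0.5, -0.5, -0.1]
width: 0.997
```

```bash
python3 - <<'E'
from h import *
st,p,d=snap("wrist","w2"); print(st["time"],st["tool_pos"],st["q"])
u=R.from_euler('z',17.2,degrees=True).apply([1,0,0])
bar=np.array([.533,.317,.085]); h=np.array([u[0]*np.sin(np.radians(40)),u[1]*np.sin(np.radians(40)),np.cos(np.radians(40))])
print(u,h)
delta(bar+h*.16,Rt(17.2,40,17.2),st)
E
```

```text
2.1167 [ 0.50032268 -0.01592928  0.33990987] [-0.08395637 -0.12003573  1.81677267  0.00342845  1.4458136  -0.18063605]
[0.95527836 0.29570805 0.        ] [0.61404109 0.19007747 0.76604444]
shift 348.6 165.3 133.5 turn 39.9 -4.3 -11.1 | dist 408 ang 42
```

View pics/w2.png

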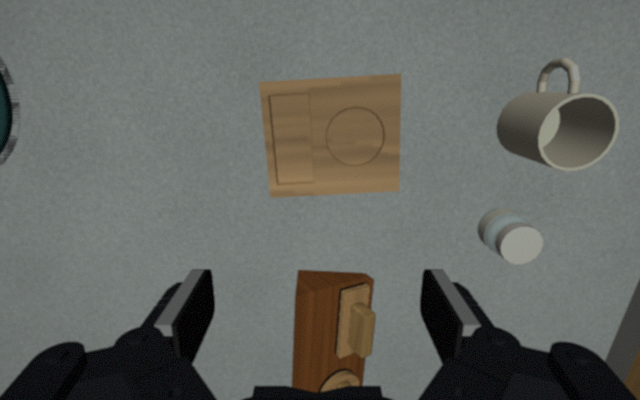

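>>> arm_command:
  targets: "40 19 0 0 0 0 1;80 38 0 0 0 0 1;118 56 0 5 -1 -1 1;155 73 10 10 -1 -3 1;192 91 30 15 -2 -4 1;228 108 50 20 -2 -6 1;260 123 70 25 -3 -7 1;290 137 90 30 -3 -8 1;320 151 110 35 -4 -10 1;348 165 133 40 -4 -11 1"

```text
time: 3.0
tool_pos: [0.6342, 0.3386, 0.2081]
tcp_rot: [-1.563, -2.098, 0.769]
wrist_force: [1.5, 0.9, 0.6]
width: 1.003
```

```bash
python3 - <<'E'
from h import *
st=bot.read_state(); print(st["time"],st["tool_pos"],st["q"])
h=np.array([.61404109,.19007747,.76604444])
delta(np.array([.533,.317,.085])+h*.16,Rt(17.2,40,17.2),st)
E
```

```text
3.0 [0.63422814 0.3385832  0.20811664] [0.41630218 0.85294537 0.92030353 0.09260562 2.06570397 0.13999341]
shift 9.3 0.1 0.6 turn -0.3 -0.4 -0.4 | dist 9 ang 1
```

Reachable. Settle and look with the wrist camera.

>>> arm_command:
  targets: "9 0 0 0 0 0 1;9 0 0 0 0 0 1;9 0 0 0 0 0 1"

```text
time: 3.25
tool_pos: [0.63, 0.3456, 0.2052]
tcp_rot: [-1.562, -2.095, 0.775]
wrist_force: [-0.2, -1.0, 1.3]
width: 0.998
```

```bash
cat > fitbar.py <<'E'
import sys
from fit import *
def wfit(tag,free=True,zmin=.02):
    z=np.load(f"pics/{tag}.npz"); st={"tool_pos":z["pos"],"tcp_rot":z["rot"]}
    P=cloud("wrist",z["d"],st); v,u=np.mgrid[0:400,0:640]
    m=np.isfinite(P).all(2)&(z["d"]>.1)&(P[...,2]>zmin)&(P[...,2]<.13)&(np.hypot(P[...,0]-.533,P[...,1]-.317)<.14)
    # exclude gripper: points within tool-near
    q=R.from_rotvec(z["rot"]).inv().apply(P.reshape(-1,3)-z["pos"]).reshape(P.shape)
    m&=q[...,2]>.03
    return P[m],m
if __name__=="__main__":
    np.set_printoptions(precision=4,suppress=True)
    pts,m=wfit(sys.argv[1])
    print(len(pts))
    for r0 in (.6,.77,.9):
        r=run(lambda x,p:(lambda q:np.minimum(cradle(q),bar(q,x[3],x[4])))(loc(p,*x[:3])),[.533,.317,3.44,0,r0],pts); print(*r,np.degrees(r[0][[2,4]]))
    r=run(lambda x,p:(lambda q:np.minimum(cradle(q),bar(q,x[3],x[4])))(loc(p-[0,0,x[5]],*x[:3])),[.533,.317,3.44,0,.77,0],pts); print(*r,np.degrees(r[0][[2,4]]))
E
python3 - <<'E'
from h import *
st,p,d=snap("wrist","w3"); print(st["time"],st["tool_pos"])
E
python3 fitbar.py w3
```

```text
3.25 [0.63003635 0.34562015 0.20516362]
14130
[ 0.533   0.3163  3.4375 -0.0031  0.8104] 0.0005481050013328081 [196.9547  46.434 ]
[ 0.533   0.3163  3.4375 -0.0031  0.8104] 0.0005481049656051772 [196.9547  46.434 ]
[ 0.533   0.3163  3.4375 -0.0031  0.8104] 0.0005481050033189902 [196.9547  46.434 ]
[ 0.5327  0.3162  3.4371 -0.0031  0.8     0.0007] 0.00042222175026870087 [196.9298  45.8361]
```

View pics/w3.png

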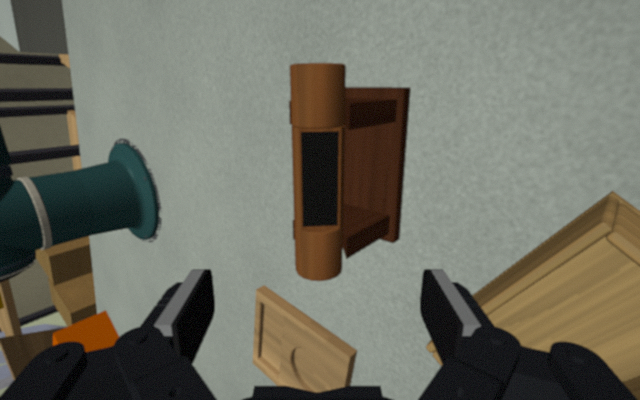

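```bash
cat > bp.py <<'E'
from h import *
A=16.95; BAR=np.array([.5328,.3163,.0852])
def bpose(t,d): # TCP at distance d along hand dir from axis
    a=np.radians(A);t_=np.radians(t); h=np.array([np.cos(a)*np.sin(t_),np.sin(a)*np.sin(t_),np.cos(t_)])
    return BAR+h*d, Rt(A,t,A)
E
python3 - <<'E'
from bp import *
delta(*bpose(40,.05)); delta(*bpose(40,-.024))
E
```

```text
shift 0.1 3.0 113.3 turn 0.0 -0.2 -0.3 | dist 113 ang 0
shift -0.2 2.9 187.3 turn 0.0 -0.2 -0.3 | dist 187 ang 0
```

>>> arm_command:
  targets: "0 3 35 0 0 0 1;0 3 70 0 0 0 1;0 3 100 0 0 0 1;0 3 125 0 0 0 1;0 3 145 0 0 0 1;0 3 165 0 0 0 1;0 3 180 0 0 0 1;0 3 187 0 0 0 1;0 3 187 0 0 0 1;0 3 187 0 0 0 1"

```text
time: 4.13
tool_pos: [0.5192, 0.3139, 0.0706]
tcp_rot: [-1.568, -2.107, 0.756]
wrist_force: [-0.2, 0.1, 0.1]
width: 1.001
```

```bash
python3 - <<'E'
from bp import *
delta(*bpose(40,-.024)); print(bot.read_state()["wrist_force"])
st,p,d=snap("wrist","w4");
E
```

```text
shift -1.7 1.1 4.0 turn 0.5 -0.3 -0.2 | dist 4 ang 1
[-0.16951269  0.07402861  0.07216241]
```

View pics/w4.png

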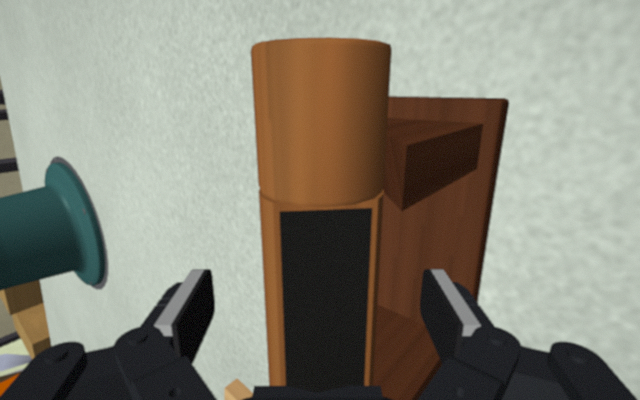

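>>> arm_command:
  targets: "-1 1 3 0 0 0 1;-1 1 3 0 0 0 1;-1 1 3 0 0 0 1"

```text
time: 4.43
tool_pos: [0.5162, 0.3128, 0.0614]
tcp_rot: [-1.563, -2.102, 0.767]
wrist_force: [-0.8, -0.6, 0.0]
width: 0.998
```

```bash
python3 - <<'E'
from bp import *
delta(*bpose(40,-.024))
E
```

```text
shift -1.5 -2.3 -5.1 turn -0.1 -0.1 -0.1 | dist 6 ang 0
```

>>> arm_command:
  targets: "0 0 0 0 0 0 0.7;0 0 0 0 0 0 0.6;0 0 0 0 0 0 0.55;0 0 0 0 0 0 0.5;0 0 0 0 0 0 0.4;0 0 0 0 0 0 0.4;0 0 0 0 0 0 0.4"
  newtons: 25

```text
time: 5.02
tool_pos: [0.5142, 0.3124, 0.0627]
tcp_rot: [-1.559, -2.099, 0.772]
wrist_force: [-4.8, -1.7, 6.8]
width: 0.511
```

```bash
python3 - <<'E'
from bp import *
st=bot.read_state()
delta(*bpose(40,-.028)); R0=R.from_rotvec(st["tcp_rot"]); print(R0.inv().apply(st["wrist_force"]), R0.inv().apply(st["torque"]),st["width"])
st,p,d=snap("wrist","w5");
E
```

```text
shift -1.7 0.0 -1.4 turn -0.4 -0.1 -0.1 | dist 2 ang 0
[-0.24612213 -8.32067709 -1.88044144] [ 0.82431385 -0.02797703 -0.03406007] 0.510897817155472
```

View pics/w5.png

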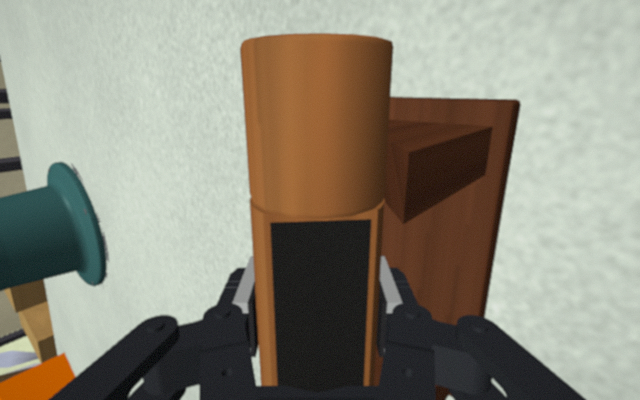

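>>> arm_command:
  targets: "0 -2 0 0 0 0 0.3;0 -2 0 0 0 0 0.3;0 -2 0 0 0 0 0.3;0 -2 0 0 0 0 0.3"
  newtons: 45

```text
time: 5.4
tool_pos: [0.5143, 0.3125, 0.0627]
tcp_rot: [-1.562, -2.102, 0.767]
wrist_force: [0.1, 0.0, 3.2]
width: 0.505
```

```bash
python3 - <<'E'
from bp import *
st=bot.read_state()
delta(*bpose(40,-.028)); R0=R.from_rotvec(st["tcp_rot"]); print(R0.inv().apply(st["wrist_force"]), R0.inv().apply(st["torque"]),st["width"])
E
```

```text
shift -1.8 -0.1 -1.4 turn -0.1 -0.1 -0.1 | dist 2 ang 0
[ 0.00450704 -1.96228241 -2.50418423] [-0.12182136  0.08169561 -0.07081205] 0.5051379741700525
```

Forces relaxed; now roll about the bar axis.

>>> arm_command:
  targets: "0 2.5 -0.1 -5 0 0 0.3;0 5 -0.4 -10 0 0 0.3;0 7.5 -1 -15 0 0 0.3;0 9.9 -1.7 -20 0 0 0.3;0 12.3 -2.7 -25 0 0 0.3;0 14.5 -3.9 -30 0 0 0.3;0 16.6 -5.2 -35 0 0 0.3;0 18.6 -6.8 -40 0 0 0.3;0 20.7 -8.7 -45.5 0 0 0.3;0 20.7 -8.7 -45.5 0 0 0.3"

```text
time: 6.23
tool_pos: [0.5343, 0.3185, 0.0562]
tcp_rot: [1.836, 2.472, 0.126]
wrist_force: [2.4, 0.9, -1.2]
width: 0.502
```

>>> arm_command:
  targets: "0 0 0 0 0 0 0.3;0 0 0 0 0 0 0.3;0 0 0 0 0 0 0.3"

```text
time: 6.48
tool_pos: [0.5348, 0.3185, 0.0555]
tcp_rot: [1.84, 2.475, 0.115]
wrist_force: [0.2, 0.0, -0.5]
width: 0.503
```

```bash
python3 - <<'E'
from bp import *
st=bot.read_state()
delta(*bpose(-5.5,-.0294)); R0=R.from_rotvec(st["tcp_rot"]); print(R0.inv().apply(st["wrist_force"]), R0.inv().apply(st["torque"]),st["width"],st["time"])
for n in("wrist","scene","side"): snap(n,"b6"+n)
p=cv2.imread("pics/b6side.png"); cv2.imwrite("pics/b6s.png",cv2.resize(p[80:200,180:340],None,fx=4,fy=4,interpolation=2))
E
```

```text
shift -1.5 0.3 -0.4 turn -0.2 0.0 -0.2 | dist 2 ang 0
[-0.03257768  0.20477592  0.50886776] [-0.00979951  0.05830666  0.03384065] 0.5025458175121135 6.4833
```

View pics/b6wrist.png

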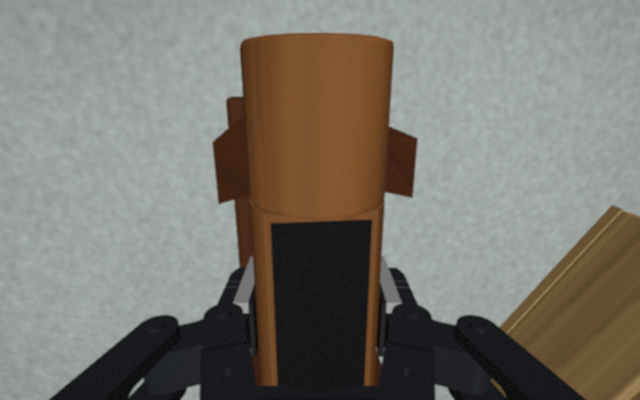

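View pics/b6s.png

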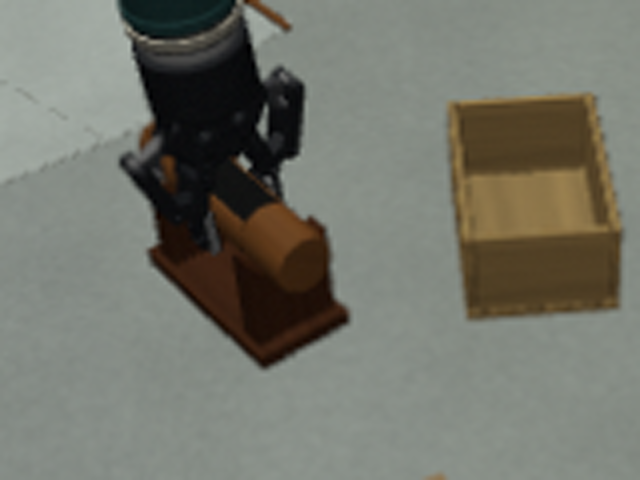

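```bash
cat > flat.py <<'E'
import sys
from h import *
def flat(tag,u0,u1,v0,v1):
    z=np.load(f"pics/{tag}.npz"); st={"tool_pos":z["pos"],"tcp_rot":z["rot"]}
    P=cloud("wrist",z["d"],st)[v0:v1,u0:u1].reshape(-1,3); P=P[np.isfinite(P).all(1)]
    c=P.mean(0); n=np.linalg.svd(P-c)[2][2]; n*=np.sign(n[2])
    res=abs((P-c)@n); k=res<.003; c=P[k].mean(0); n=np.linalg.svd(P[k]-c)[2][2]; n*=np.sign(n[2])
    a=np.radians(16.95); o=np.array([np.cos(a),np.sin(a),0]); y=np.array([-np.sin(a),np.cos(a),0])
    print(tag,"n",n.round(4),"lean away deg",np.degrees(np.arctan2(n@o,n[2])).round(2),"along",np.degrees(np.arctan2(n@y,n[2])).round(2),"res",np.std((P-c)@n),"c",c,"tool axis lean",np.degrees(np.arctan2(*(-(R.from_rotvec(z["rot"]).as_matrix()[:,2]@np.c_[o,[0,0,1]])))))
flat(sys.argv[1],*map(int,sys.argv[2:6]))
E
python3 flat.py w3 305 333 140 220; python3 flat.py w4 290 360 220 330; python3 flat.py w5 280 362 230 330; python3 flat.py b6wrist 280 362 230 330
```

```text
w3 n [0.6837 0.2087 0.6993] lean away deg 45.63 along 0.02 res 0.0006900067565157111 c [0.54149481 0.32288265 0.09649103] tool axis lean 40.5315300646926
w4 n [0.6837 0.2074 0.6996] lean away deg 45.6 along -0.08 res 0.0005422701705726144 c [0.53715645 0.33830835 0.09607292] tool axis lean 39.544120736476856
w5 n [0.6776 0.2055 0.7061] lean away deg 45.08 along -0.08 res 0.0005358122228261752 c [0.53618586 0.34210749 0.09592652] tool axis lean 40.41263641111789
b6wrist n [0.0021 0.001  1.    ] lean away deg 0.13 along 0.02 res 0.0005309846999732998 c [0.52529919 0.33903319 0.10051216] tool axis lean -5.287477559211452
```

>>> arm_command:
  targets: "0 0 0 0 0 0 0.55;0 0 0 0 0 0 0.6;0 0 0 0 0 0 0.7;0 0 0 0 0 0 0.8;0 0 0 0 0 0 1;0 0 0 0 0 0 1;0 0 -10 0 0 0 1;0 0 -30 0 0 0 1;0 0 -60 0 0 0 1;0 0 -95 0 0 0 1"

```text
time: 7.47
tool_pos: [0.5245, 0.315, 0.1497]
tcp_rot: [1.841, 2.477, 0.11]
wrist_force: [0.0, 0.1, -0.2]
width: 0.998
```

>>> arm_command:
  targets: "0 0 -35 0 0 0 1;0 0 -45 0 0 0 1;0 0 -45 0 0 0 1;0 0 -45 0 0 0 1"

```text
time: 7.8
tool_pos: [0.5224, 0.3149, 0.1962]
tcp_rot: [1.839, 2.474, 0.119]
wrist_force: [0.9, -0.1, -0.9]
width: 1.001
```

```bash
python3 - <<'E'
from bp import *
st,p,d=snap("wrist","w7"); print(st["time"],st["tool_pos"])
E
python3 fitbar.py w7
```

```text
7.8 [0.52243075 0.31488443 0.1962142 ]
16841
[ 0.5324  0.3162  3.4366 -0.003   0.016 ] 0.0004991722279173091 [196.9022   0.9157]
[ 0.5324  0.3162  3.4366 -0.003   0.016 ] 0.0004991715549374186 [196.9022   0.9156]
[ 0.5324  0.3162  3.4366 -0.003   0.016 ] 0.0004991726542853958 [196.9022   0.9157]
[ 0.5325  0.3162  3.4365 -0.0028  0.0147  0.0007] 0.00043631398968970933 [196.8997   0.8429]
```

View pics/w7.png

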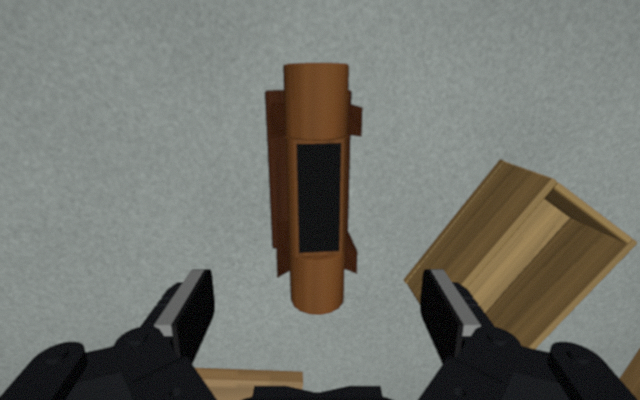

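```bash
python3 flat.py w7 301 338 150 245; python3 - <<'E'
from h import *
delta([.51,.06,.34],Rt(5)); 
E
```

```text
w7 n [0.0117 0.0042 0.9999] lean away deg 0.71 along 0.04 res 0.0006382177078783012 c [0.53156423 0.32112639 0.10030873] tool axis lean -5.478711531258702
shift -240.2 -70.5 -152.9 turn 5.3 -0.5 11.7 | dist 293 ang 13
```

```bash
cat > fittray.py <<'E'
import sys
from fit import *
np.set_printoptions(precision=4,suppress=True)
def f(x,p):
    q=loc(p,*x[:3]); q[:,2]-=x[7]
    b=tray(q); r=np.maximum.reduce([abs(q[:,0]-x[3])-.0245,abs(q[:,1]-x[4])-.0575,.007-q[:,2]])
    c=np.maximum(np.hypot(q[:,0]-x[5],q[:,1]-x[6])-.0375,.007-q[:,2])
    return np.maximum.reduce([b,-r,-c])
def fittray(tag,cam="wrist"):
    z=np.load(f"pics/{tag}.npz"); st={"tool_pos":z["pos"],"tcp_rot":z["rot"]}
    P=cloud(cam,z["d"],st).reshape(-1,3); P=P[np.isfinite(P).all(1)]
    P=P[(np.hypot(P[:,0]-.52,P[:,1])<.135)&(P[:,2]>.005)&(P[:,2]<.03)]
    r=run(f,[.519,-.002,.155,-.05,0,.03,0,0],P,.001); x=r[0]
    c,s=np.cos(x[2]),np.sin(x[2]); g=lambda a,b:np.array([x[0]+c*a-s*b,x[1]+s*a+c*b])
    print(tag,x,r[1],len(P),"yaw",np.degrees(x[2]),"rect",g(x[3],x[4]),"circ",g(x[5],x[6]))
for a in sys.argv[1:]: fittray(*a.split(":"))
E
python3 - <<'E'
import numpy as np
for n in("scene","side"): np.savez(f"pics/{n}0.npz",d=np.load(f"pics/{n}0.npy"),pos=np.zeros(3),rot=np.zeros(3))
E
python3 fittray.py w2 scene0:scene side0:side
```

```text
w2 [ 0.5182 -0.0036  0.151  -0.0525 -0.0001  0.0302 -0.0002  0.0006] 0.0005703732044916761 15989 yaw 8.65139032076778 rect [ 0.4662 -0.0116] circ [0.5481 0.0007]
scene0 [ 0.5196 -0.0017  0.1508 -0.0522  0.0001  0.0302 -0.     -0.0006] 0.0006483709562181816 2629 yaw 8.638685614009898 rect [ 0.468  -0.0094] circ [0.5495 0.0028]
side0 [ 0.519  -0.0027  0.1606 -0.0517  0.0005  0.0297 -0.0002  0.0001] 0.000999669465531968 3521 yaw 9.203663392382264 rect [ 0.4679 -0.0104] circ [0.5483 0.0018]
```

>>> arm_command:
  targets: "0 0 -40 0 0 0 1;-15 -6 -80 1 0 1 1;-45 -14 -100 2 0 3 1;-80 -25 -120 3 0 5 1;-120 -36 -140 4 0 7 1;-160 -48 -153 5 0 9 1;-200 -60 -153 5 0 11 1;-240 -70 -153 5 0 12 1;-240 -70 -153 5 0 12 1;-240 -70 -153 5 0 12 1"

```text
time: 8.68
tool_pos: [0.5101, 0.058, 0.3381]
tcp_rot: [-2.127, -2.301, -0.011]
wrist_force: [1.3, 0.2, -0.7]
width: 1.001
```

>>> arm_command:
  targets: "0 0 0 0 0 0 1;0 0 0 0 0 0 1;0 0 0 0 0 0 1"

```text
time: 8.93
tool_pos: [0.5106, 0.0621, 0.3399]
tcp_rot: [-2.121, -2.31, -0.015]
wrist_force: [-0.9, -0.4, 0.6]
width: 1.003
```

```bash
cat > st.py <<'E'
from fit import *
S=[.5941,-.3249,3.1847]
def place(S,lx,ly,w):
    c,s=np.cos(np.pi/6),np.sin(np.pi/6); l=np.array([c*lx-s*w,ly,.014+s*lx+c*w])
    return R.from_euler('z',S[2]).apply(l)+[S[0],S[1],0]
def tp(S,lx,ly,w): # tool pose with TCP at slope coords, pointing at slope
    a=np.degrees(S[2])-180; return place(S,lx,ly,w),Rt(a,30,a)
E
python3 - <<'E'
from st import *
st,p,d=snap("wrist","w8"); print(st["time"],st["tool_pos"],st["joint_vel"].max())
print(place(S,.0219,-.0625,.024),place(S,.034,.0637,.024))
delta(*tp(S,.03,-.01,.17))
E
python3 fittray.py w8
```

```text
8.9333 [0.51064315 0.06205475 0.33985881] 0.004138593221791822
[ 0.58444714 -0.26275825  0.04573461] [ 0.57941643 -0.38929259  0.05178461]
shift -387.0 108.8 160.1 turn 30.2 0.0 2.5 | dist 433 ang 30
w8 [ 0.5184 -0.0039  0.1517 -0.0526  0.0003  0.0292  0.0002  0.0006] 0.0005293324452852197 13812 yaw 8.690057801838801 rect [ 0.4664 -0.0115] circ [0.5473 0.0008]
```

>>> arm_command:
  targets: "-41 11 0 0 0 0 1;-82 23 0 3 0 0 1;-123 34 0 6 0 0 1;-164 46 15 9 0 0 1;-204 57 35 12 0 0 1;-242 68 55 16 0 1 1;-279 79 75 20 0 1 1;-315 89 100 24 0 2 1;-352 99 130 27 0 2 1;-387 109 160 30 0 2 1"

```text
time: 9.82
tool_pos: [0.6457, -0.2923, 0.1951]
tcp_rot: [-1.882, -1.983, 0.526]
wrist_force: [0.8, 0.4, 0.6]
width: 1.002
```

```bash
python3 - <<'E'
from st import *
delta(*tp(S,.03,-.01,.17))
E
```

```text
shift -20.4 14.5 13.4 turn 0.2 0.2 0.5 | dist 28 ang 1
```

>>> arm_command:
  targets: "-5 0 0 0 0 0 1;-5 0 0 0 0 0 1;-5 0 0 0 0 0 1;-5 0 0 0 0 0 1"

```text
time: 10.15
tool_pos: [0.6455, -0.2956, 0.2004]
tcp_rot: [-1.887, -1.987, 0.522]
wrist_force: [-0.4, 0.5, 0.8]
width: 0.999
```

```bash
cat > fitst.py <<'E'
import sys
from st import *
np.set_printoptions(precision=4,suppress=True)
def fs(x,p):
    q=loc(p,*x[:3]); q[:,2]-=x[9]
    return np.minimum.reduce([stand(q),longb(slopeloc(q,x[3],x[4],x[7])),roundb(slopeloc(q,x[5],x[6],x[8])),box(slopeloc(q,0,0),np.array([-.004,0,.005-.007]),np.array([.004,.125,.012]))])
def fitst(tag):
    z=np.load(f"pics/{tag}.npz"); st={"tool_pos":z["pos"],"tcp_rot":z["rot"]}
    P=cloud("wrist",z["d"],st).reshape(-1,3); d=z["d"].ravel(); P=P[np.isfinite(P).all(1)&(d>.17)]
    P=P[(np.hypot(P[:,0]-.55,P[:,1]+.325)<.19)&(P[:,2]>.006)&(P[:,2]<.13)]
    r=run(fs,[*S,.0219,-.0625,.034,.0637,0,0,0],P,.001); print(tag,*r,len(P)); return r[0]
if __name__=="__main__":
    for t in sys.argv[1:]:
        x=fitst(t); print("long",place(x,x[3],x[4],.024),"round",place(x,x[5],x[6],.024),"yaw",np.degrees(x[2])-180)
E
python3 - <<'E'
from st import *
st,p,d=snap("wrist","w9"); print(st["time"],st["tool_pos"],abs(st["joint_vel"]).max())
E
python3 fitst.py w9
```

```text
10.15 [ 0.64550305 -0.29562257  0.20041271] 0.04952128490147287
w9 [ 0.5949 -0.3264  3.1872  0.0232 -0.0621  0.0365  0.0637 -0.0007 -0.0068
  0.    ] 0.0004781563587553314 33329
long [ 0.5839 -0.2646  0.0464] round [ 0.5782 -0.3909  0.053 ] yaw 2.6123552234141414
```

View pics/w9.png

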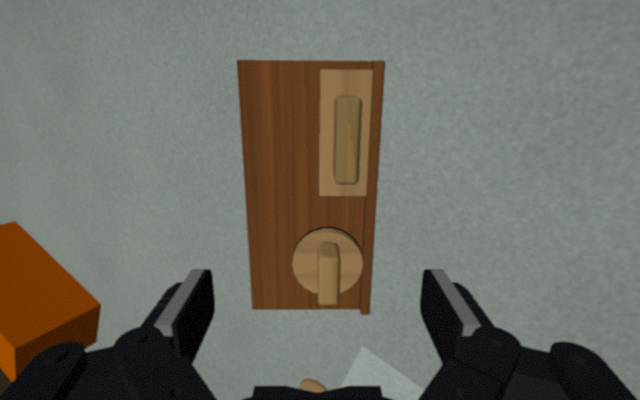

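```bash
python3 - <<'E'
from st import *
S=[.5949,-.3264,3.1872]
delta(*tp(S,.0232,-.0621,.06)); delta(*tp(S,.0232,-.0621,.019))
E
```

```text
shift 34.1 24.2 128.8 turn 0.7 0.2 0.3 | dist 135 ang 1
shift 34.2 23.7 169.8 turn 0.7 0.2 0.3 | dist 175 ang 1
```

>>> arm_command:
  targets: "12 8 20 0.7 0 0 0.7;24 16 50 0.7 0 0 0.7;34 24 80 0.7 0 0 0.7;34 24 110 0.7 0 0 0.7;34 24 125 0.7 0 0 0.7;34 24 135 0.7 0 0 0.7;34 24 135 0.7 0 0 0.7;34 24 135 0.7 0 0 0.7;34 24 135 0.7 0 0 0.7"

```text
time: 10.95
tool_pos: [0.5986, -0.2655, 0.0708]
tcp_rot: [-1.882, -1.979, 0.533]
wrist_force: [0.5, 0.4, 0.1]
width: 0.7
```

```bash
python3 - <<'E'
from st import *
S=[.5949,-.3264,3.1872]
delta(*tp(S,.0232,-.0621,.019))
snap("wrist","w10")
E
python3 fitst.py w10
```

```text
shift 1.5 -0.3 33.5 turn -0.1 0.2 0.2 | dist 34 ang 0
w10 [ 0.5949 -0.3262  3.186   0.023  -0.0624  0.0361  0.0636 -0.0046  0.0307
 -0.0001] 0.00039292359909667287 47539
long [ 0.5843 -0.2643  0.0463] round [ 0.5785 -0.3907  0.0528] yaw 2.5451668836342094
```

View pics/w10.png

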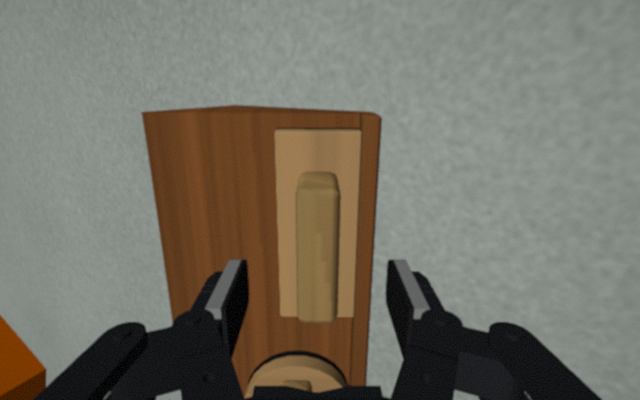

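>>> arm_command:
  targets: "1 0 12 0 0 0 0.7;1 0 22 0 0 0 0.7;1 0 29 0 0 0 0.6;1 0 33 0 0 0 0.5;1 0 33 0 0 0 0.5;1 0 33 0 0 0 0.5"
  newtons: 30

```text
time: 11.5
tool_pos: [0.579, -0.2648, 0.0381]
tcp_rot: [-1.876, -1.973, 0.536]
wrist_force: [0.4, -0.7, 0.6]
width: 0.5
```

>>> arm_command:
  targets: "0 0 0 0 0 0 0.4;0 0 0 0 0 0 0.3;0 0 0 0 0 0 0.2;0 0 0 0 0 0 0.15;0 0 0 0 0 0 0.1;0 0 0 0 0 0 0.1"
  newtons: 40

```text
time: 12.0
tool_pos: [0.5804, -0.265, 0.0394]
tcp_rot: [-1.878, -1.976, 0.534]
wrist_force: [2.5, -0.6, 1.9]
width: 0.229
```

```bash
python3 - <<'E'
from st import *
S=[.5949,-.3263,3.1866]
delta(*tp(S,.0232,-.0621,.019)); st=bot.read_state(); print(st["width"]*85, R.from_rotvec(st["tcp_rot"]).inv().apply(st["wrist_force"]))
snap("wrist","w11")
E
```

```text
shift 0.3 -0.4 -2.8 turn -0.3 0.1 0.3 | dist 3 ang 0
19.450757483289234 [-0.69726915  1.16425639 -2.85460765]
```

View pics/w11.png

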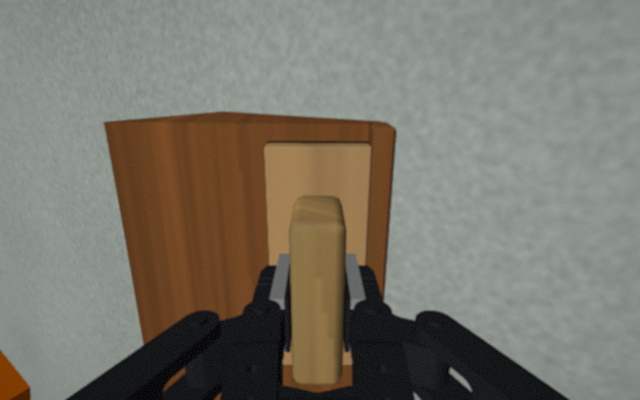

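>>> arm_command:
  targets: "0 0 -8 0 0 0 0.1;0 0 -25 0 0 0 0.1;0 0 -50 0 0 0 0.1;0 0 -80 0 0 0 0.1;0 0 -110 0 0 0 0.1;0 0 -110 0 0 0 0.1;0 0 -110 0 0 0 0.1"
  newtons: 60

```text
time: 12.63
tool_pos: [0.6372, -0.2625, 0.1359]
tcp_rot: [-1.88, -1.978, 0.533]
wrist_force: [-0.1, -0.2, -2.1]
width: 0.223
```

```bash
python3 - <<'E'
from st import *
st,_,_=snap("wrist","w12"); print(st["tool_pos"],st["width"]*85)
delta([.4664,-.0115,.12],Rt(8.67)); 
E
```

```text
[ 0.63716134 -0.26246402  0.1358988 ] 18.943355310348046
shift 258.8 -127.6 91.5 turn -30.4 -1.6 -5.6 | dist 303 ang 31
```

View pics/w12.png

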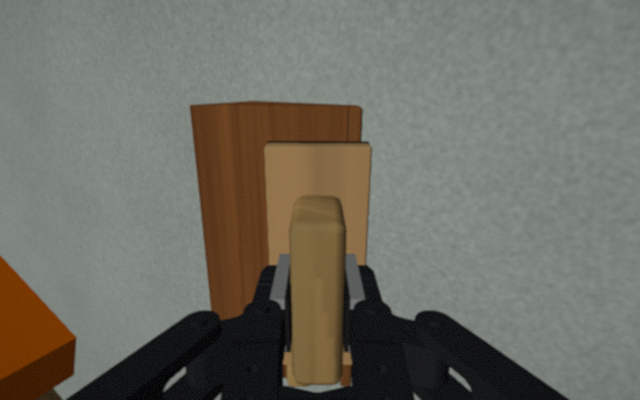

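```bash
cat > inhand.py <<'E'
import sys
from fit import *
np.set_printoptions(precision=4,suppress=True)
def inhand(tag,fn,umin,umax,vmin,vmax):
    z=np.load(f"pics/{tag}.npz"); st={"tool_pos":z["pos"],"tcp_rot":z["rot"]}
    P=cloud("wrist",z["d"],st)[vmin:vmax,umin:umax].reshape(-1,3); P=P[np.isfinite(P).all(1)]
    q=R.from_rotvec(z["rot"]).inv().apply(P-z["pos"]); q=q[(q[:,2]<.012)&(q[:,2]>-.05)]
    f=lambda x,p:(lambda l:fn(np.c_[l[:,1],l[:,0],-(l[:,2])+x[3]]))(loc(p,*x[:3]))
    r=run(f,[0,0,0,.0165],q,.0007); print("tool x,y of block, yaw deg, underside below TCP",r[0]*[1,1,57.3,1],r[1],len(q))
inhand(sys.argv[1],{"l":longb,"r":roundb}[sys.argv[2]],*map(int,sys.argv[3:7]))
E
python3 inhand.py w12 l 262 374 135 260; python3 inhand.py w11 l 262 374 135 260
```

```text
tool x,y of block, yaw deg, underside below TCP [ 0.0005 -0.0003  0.2559  0.0163] 0.00038305042908190826 11950
tool x,y of block, yaw deg, underside below TCP [ 0.0006  0.001  -0.5118  0.0162] 0.00039697201121584487 12559
```

```bash
python3 - <<'E'
from st import *
delta([.59,-.20,.20],Rt(4,20,4)); delta([.4664,-.0115,.17],Rt(8.67)); 
E
```

```text
shift 64.5 -69.9 -35.5 turn -10.4 -0.6 -1.0 | dist 102 ang 10
shift 258.9 -152.9 48.3 turn -30.4 -1.6 -5.6 | dist 305 ang 31
```

>>> arm_command:
  targets: "20 -22 -15 -3 0 0 0.1;42 -46 -28 -6 0 -1 0.1;64 -70 -35 -10 -0.6 -1 0.1;92 -82 -23 -13 -0.7 -2 0.1;120 -94 -11 -16 -0.9 -2.5 0.1;148 -106 1 -19 -1 -3 0.1;176 -118 13 -22 -1.2 -3.8 0.1;204 -130 25 -25 -1.3 -4.5 0.1;232 -142 37 -28 -1.5 -5 0.1;259 -153 48 -30.4 -1.6 -5.6 0.1"

```text
time: 13.52
tool_pos: [0.4621, -0.0103, 0.1674]
tcp_rot: [-2.047, -2.379, 0.002]
wrist_force: [-0.4, 0.5, -1.0]
width: 0.221
```

>>> arm_command:
  targets: "0 0 0 0 0 0 0.1;0 0 0 0 0 0 0.1;0 0 0 0 0 0 0.1"

```text
time: 13.77
tool_pos: [0.4653, -0.0116, 0.1693]
tcp_rot: [-2.047, -2.381, 0.002]
wrist_force: [-0.8, -0.1, 0.5]
width: 0.225
```

```bash
python3 - <<'E'
from st import *
st,_,_=snap("wrist","w13"); print(st["time"],st["tool_pos"],st["width"]*85)
delta([.4664,-.0115,.06],Rt(8.67)); 
E
python3 inhand.py w13 l 262 374 135 260;python3 fittray.py w13
```

```text
13.7667 [ 0.46525547 -0.01164547  0.1692597 ] 19.154290212438248
shift 0.5 0.2 109.8 turn -0.1 -0.0 -0.1 | dist 110 ang 0
tool x,y of block, yaw deg, underside below TCP [ 0.0005 -0.0002  0.1525  0.016 ] 0.000382239563305597 11982
w13 [ 0.518  -0.0035  0.1484 -0.0522  0.0001  0.0301  0.      0.0006] 0.00045664126991126416 25164 yaw 8.50454914785717 rect [ 0.4664 -0.0111] circ [0.5478 0.001 ]
```

View pics/w13.png

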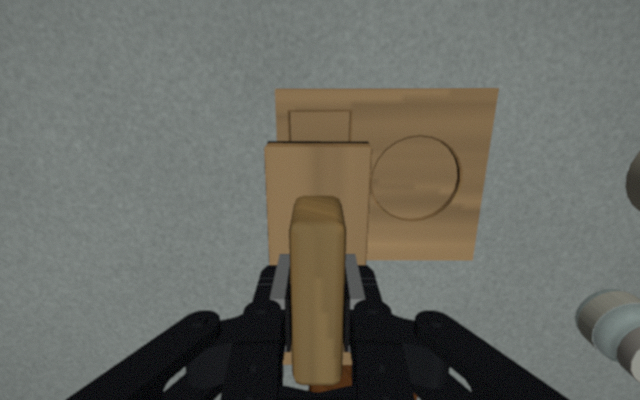

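>>> arm_command:
  targets: "0 0.5 25 0 0 0 0.1;0 0.5 55 0 0 0 0.1;0 0.5 85 0 0 0 0.1;0 0.5 105 0 0 0 0.1;0 0.5 118 0 0 0 0.1;0 0.5 122 0 0 0 0.1;0 0.5 122 0 0 0 0.1;0 0.5 122 0 0 0 0.1;0 0.5 122 0 0 0 0.1"

```text
time: 14.57
tool_pos: [0.4686, -0.0118, 0.0496]
tcp_rot: [2.048, 2.38, 0.003]
wrist_force: [-0.0, 0.4, -0.9]
width: 0.223
```

```bash
python3 - <<'E'
from st import *
for i in range(2):
    st,_,_=snap("wrist","w14"); print(st["time"],st["tool_pos"],st["wrist_force"])
delta([.4664,-.0117,.023],Rt(8.6)); 
E
python3 inhand.py w14 l 262 374 135 260;python3 fittray.py w14
```

```text
14.5667 [ 0.4685795  -0.01177913  0.04961111] [-0.02654277  0.37070155 -0.94363528]
14.6167 [ 0.46851474 -0.01163248  0.04973601] [ 0.00997868  0.13500621 -0.79136589]
shift 0.1 -2.0 26.7 turn 0.1 0.0 0.0 | dist 27 ang 0
tool x,y of block, yaw deg, underside below TCP [ 0.0005 -0.0002  0.23    0.016 ] 0.00038210375616652605 11960
w14 [ 0.5183 -0.0035  0.1505 -0.0528  0.0005  0.0297  0.0004  0.0005] 0.00039737736792622505 60210 yaw 8.624578635077988 rect [ 0.466 -0.011] circ [0.5476 0.0013]
```

View pics/w14.png

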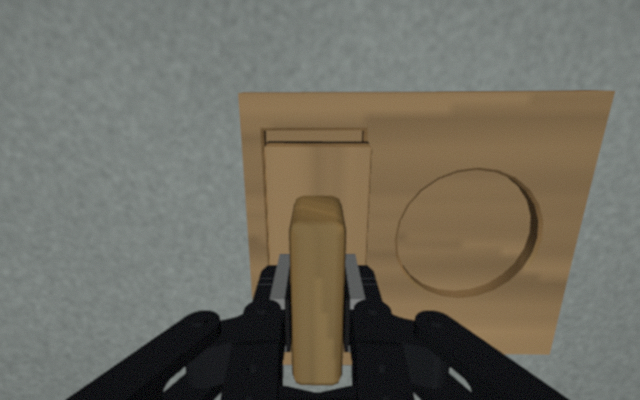

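>>> arm_command:
  targets: "0 -2 0 0 0 0 0.1;0 -2 4 0 0 0 0.1;0 -2 8 0 0 0 0.1;0 -2 12 0 0 0 0.1;0 -2 16 0 0 0 0.1;0 -2 20 0 0 0 0.1;0 -2 23 0 0 0 0.1;0 -2 25 0 0 0 0.1;0 -2 25 0 0 0 0.1;0 -2 25 0 0 0 0.1"

```text
time: 15.5
tool_pos: [0.4648, -0.0115, 0.0235]
tcp_rot: [-2.048, -2.381, 0.0]
wrist_force: [-1.9, 0.6, 4.2]
width: 0.221
```

```bash
python3 - <<'E'
from st import *
for i in range(2):
    st,_,_=snap("wrist","w15"); print(st["time"],st["tool_pos"],st["wrist_force"],st["torque"])
delta([.4662,-.0117,.023],Rt(8.6)); 
E
python3 inhand.py w15 l 262 374 135 260;python3 fittray.py w15
```

```text
15.5 [ 0.46475259 -0.01151901  0.02353763] [-1.86836887  0.55229217  4.22793426] [-0.06145454  0.42529493 -0.06903383]
15.55 [ 0.46476849 -0.01151284  0.0235406 ] [-2.09851717  1.17574159  3.31453813] [ 0.0028695   0.47535572 -0.07723213]
shift -0.4 1.4 0.6 turn -0.0 -0.0 0.0 | dist 2 ang 0
tool x,y of block, yaw deg, underside below TCP [ 0.0009 -0.0017  0.777   0.0161] 0.00044023824073865375 13091
w15 [ 0.5185 -0.0034  0.1606 -0.0488 -0.0461  0.0296 -0.0001  0.0007] 0.0004905482072660636 84486 yaw 9.203456758173148 rect [ 0.4777 -0.0567] circ [0.5477 0.0013]
```

View pics/w15.png

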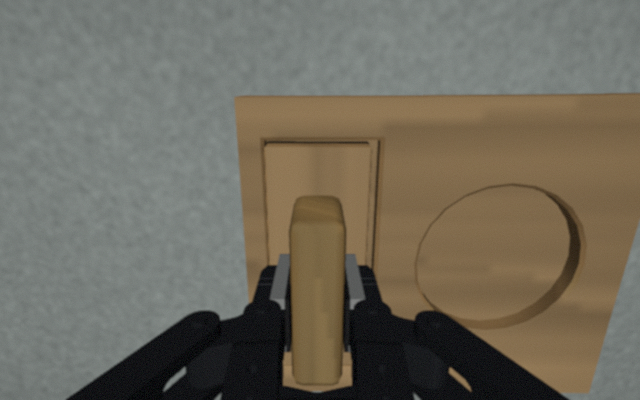

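>>> arm_command:
  targets: "0 1.4 0.5 0 0 0 0.1;0 1.4 0.5 0 0 0 0.1;0 1.4 0.5 0 0 0 0.1"

```text
time: 15.85
tool_pos: [0.4649, -0.0115, 0.0235]
tcp_rot: [-2.046, -2.38, 0.003]
wrist_force: [-8.2, 0.1, 12.9]
width: 0.223
```

```bash
python3 - <<'E'
from st import *
st,_,_=snap("wrist","w16"); print(st["time"],st["tool_pos"],st["wrist_force"],st["torque"])
E
```

```text
15.85 [ 0.46486145 -0.01149767  0.02352395] [-8.16759164  0.1244939  12.86440839] [-0.19545516  1.31916069 -0.06763745]
```

>>> arm_command:
  targets: "0 0 0 0 0 0 0.25;0 0 0 0 0 0 0.3;0 0 0 0 0 0 0.4;0 0 0 0 0 0 0.5;0 0 0 0 0 0 0.6;0 0 -10 0 0 0 0.7;0 0 -25 0 0 0 0.7;0 0 -50 0 0 0 0.8;0 0 -85 0 0 0 0.9;0 0 -120 0 0 0 1"

```text
time: 16.73
tool_pos: [0.4652, -0.0114, 0.1439]
tcp_rot: [-2.047, -2.38, 0.001]
wrist_force: [0.8, -0.1, -0.3]
width: 0.992
```

>>> arm_command:
  targets: "-20 0 -20 0 0 0 1;-50 0 -40 0 0 0 1;-50 0 -40 0 0 0 1;-50 0 -40 0 0 0 1"

```text
time: 17.07
tool_pos: [0.4753, -0.0621, 0.1853]
tcp_rot: [2.049, 2.377, 0.004]
wrist_force: [0.0, 0.1, -0.8]
width: 1.001
```

```bash
cat > chk.py <<'E'
import sys
from fit import *
np.set_printoptions(precision=4,suppress=True)
def chk(tag,which,c,cam="wrist"):
    z=np.load(f"pics/{tag}.npz"); st={"tool_pos":z["pos"],"tcp_rot":z["rot"]}
    P=cloud(cam,z["d"],st).reshape(-1,3); P=P[np.isfinite(P).all(1)]
    P=P[(np.hypot(P[:,0]-c[0],P[:,1]-c[1])<.07)&(P[:,2]>.019)&(P[:,2]<.075)]
    fn={"l":longb,"r":roundb}[which]
    r=run(lambda x,p:fn(loc(p,*x[:3])-[0,0,x[3]]),[c[0],c[1],.15,.007],P,.0007); print(tag,which,"x y yaw z_under",r[0]*[1,1,57.3,1],r[1],len(P))
    # plate-top tilt
    q=loc(P,*r[0][:3]); m=abs(q[:,2]-r[0][3]-.014)<.004; A=np.c_[q[m][:,:2],np.ones(m.sum())]; print("top plane slopes deg",np.degrees(np.linalg.lstsq(A,q[m][:,2],rcond=None)[0][:2]),m.sum())
chk(sys.argv[1],sys.argv[2],[float(sys.argv[3]),float(sys.argv[4])],*(sys.argv[5:6]))
E
python3 - <<'E'
from st import *
st,_,_=snap("wrist","w17"); print(st["time"],st["tool_pos"])
S=[.5949,-.3263,3.1866]
delta([.6,-.22,.24],Rt(2.5,20,2.5)); delta(*tp(S,.0362,.0637,.10))
E
python3 chk.py w17 l .466 -.0112; python3 fittray.py w17
```

```text
17.0667 [ 0.47531524 -0.06207121  0.18534149]
shift -175.7 101.2 -56.4 turn 20.0 1.0 6.0 | dist 210 ang 21
shift -345.5 92.2 64.8 turn 30.0 1.5 5.8 | dist 363 ang 31
w17 l x y yaw z_under [ 0.465  -0.0109  8.428   0.0075] 0.00048066877915590913 7196
top plane slopes deg [ 0.0798 -0.1149] 4712
w17 [ 0.5182 -0.0041  0.1487 -0.0528 -0.0003  0.03    0.0007  0.0006] 0.0005775915166419017 35497 yaw 8.520987299150333 rect [ 0.466  -0.0122] circ [0.5478 0.001 ]
```

View pics/w17.png

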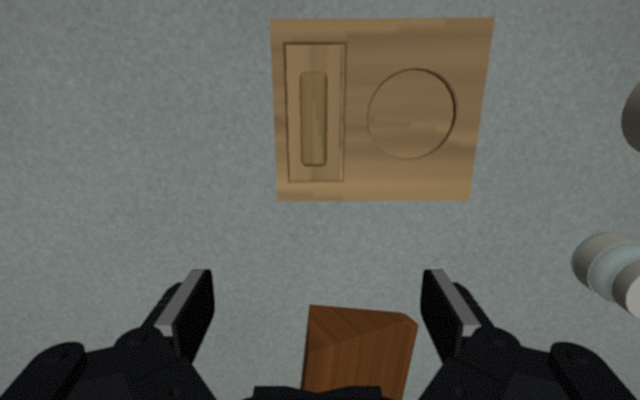

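>>> arm_command:
  targets: "-35 20 -20 3 0 1 1;-70 40 -40 7 0 2 1;-105 60 -56 11 0 3 1;-140 80 -56 15 0.5 4 1;-176 101 -56 20 1 6 1;-210 99 -40 22 1 6 1;-243 98 -20 24 1 6 1;-276 96 5 26 1 6 1;-309 94 30 28 1.2 6 1;-345 92 55 30 1.5 5.8 1"

```text
time: 17.95
tool_pos: [0.6158, -0.3857, 0.1253]
tcp_rot: [-1.88, -1.974, 0.532]
wrist_force: [0.8, -0.3, 0.6]
width: 1.0
```

>>> arm_command:
  targets: "0 0 0 0 0 0 0.8;0 0 0 0 0 0 0.7;0 0 0 0 0 0 0.7;0 0 0 0 0 0 0.7"

```text
time: 18.28
tool_pos: [0.6172, -0.385, 0.1308]
tcp_rot: [-1.886, -1.979, 0.53]
wrist_force: [0.8, -0.3, 0.1]
width: 0.702
```

```bash
cat > fitr.py <<'E'
import sys
from st import *
np.set_printoptions(precision=4,suppress=True)
S=[.5949,-.3263,3.1866]
def fitr(tag):
    z=np.load(f"pics/{tag}.npz"); st={"tool_pos":z["pos"],"tcp_rot":z["rot"]}
    P=cloud("wrist",z["d"],st); P[300:,:]=np.nan; P=P.reshape(-1,3); d=z["d"].ravel(); P=P[np.isfinite(P).all(1)&(d>.13)]
    q=slopeloc(loc(P,*S),0,0); P=P[(abs(q[:,1]-.064)<.045)&(abs(q[:,0]-.037)<.05)&(q[:,2]>.004)&(q[:,2]<.06)]
    f=lambda x,p:roundb(slopeloc(loc(p,*S),x[0],x[1],x[2])-[0,0,x[3]])
    r=run(f,[.036,.0637,0,0],P,.001); print(tag,*r,len(P)); x=r[0]
    for w in(.05,.018): delta(place(S,x[0],x[1],w),tp(S,x[0],x[1],w)[1]*R.from_rotvec([0,0,-x[2]]))
fitr(sys.argv[1])
E
python3 - <<'E'
from st import *
st,_,_=snap("wrist","w18"); print(st["time"],st["tool_pos"])
E
python3 fitr.py w18
```

```text
18.2833 [ 0.61718239 -0.38496924  0.13080484]
w18 [ 0.031   0.0631  0.08   -0.0001] 0.0007072879315796338 9341
shift -3.1 10.4 62.2 turn 0.2 0.2 -4.5 | dist 63 ang 4
shift -3.0 10.3 94.2 turn 0.2 0.2 -4.5 | dist 95 ang 4
```

View pics/w18.png

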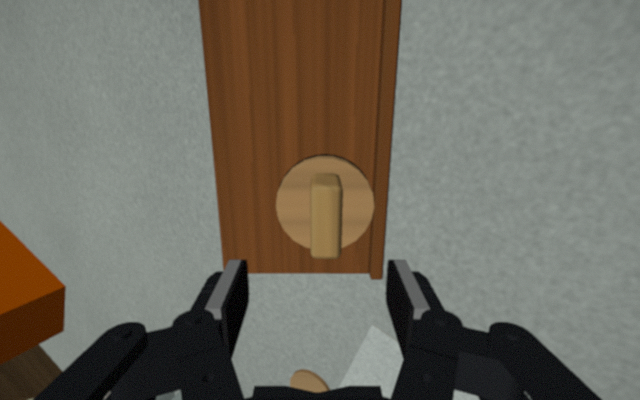

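```bash
sed -i 's/abs(q\[:,0\]-.037)<.05/abs(q[:,0]-.038)<.037/; s/q\[:,2\]>.004/q[:,2]>.011/' fitr.py; python3 fitr.py w18; python3 fitr.py w9
```

```text
w18 [ 0.0363  0.0637 -0.0147 -0.0001] 0.00042322621366837343 7380
shift -3.7 5.2 62.2 turn 0.2 0.2 1.0 | dist 63 ang 1
shift -3.6 5.1 94.2 turn 0.2 0.2 1.0 | dist 94 ang 1
w9 [ 0.0365  0.0637 -0.0036 -0.0001] 0.0004380704931934154 3655
shift -3.7 5.0 62.2 turn 0.2 0.2 0.3 | dist 63 ang 0
shift -3.6 4.9 94.2 turn 0.2 0.2 0.3 | dist 94 ang 0
```

>>> arm_command:
  targets: "-2 3 15 0 0 0.5 0.7;-3.5 5 35 0 0 0.5 0.7;-3.5 5 50 0 0 0.5 0.7;-3.5 5 62 0 0 0.5 0.7;-3.5 5 62 0 0 0.5 0.7;-3.5 5 62 0 0 0.5 0.7;-3.5 5 62 0 0 0.5 0.7"

```text
time: 18.92
tool_pos: [0.5905, -0.3912, 0.0741]
tcp_rot: [-1.897, -1.97, 0.532]
wrist_force: [0.0, -0.1, 0.3]
width: 0.701
```

```bash
python3 - <<'E'
from st import *
st,_,_=snap("wrist","w19"); print(st["time"],st["tool_pos"])
E
python3 fitr.py w19
```

```text
18.9167 [ 0.59053833 -0.39124132  0.07414519]
w19 [ 0.0364  0.0636 -0.0012 -0.0001] 0.0004138053333287966 12795
shift 1.3 -0.2 -1.2 turn 0.1 0.2 -0.4 | dist 2 ang 0
shift 1.4 -0.2 30.8 turn 0.1 0.2 -0.4 | dist 31 ang 0
```

View pics/w19.png

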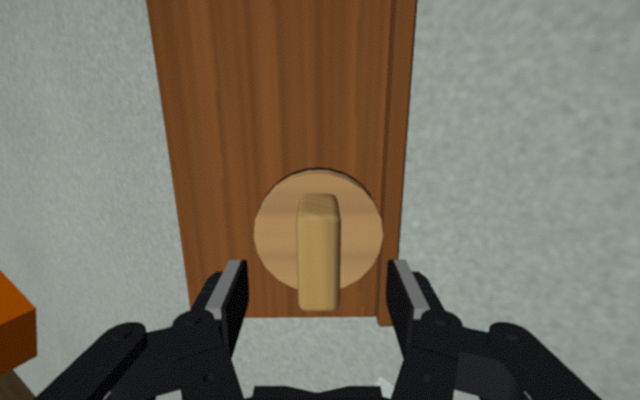

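>>> arm_command:
  targets: "1 0 10 0 0 0 0.7;1 0 20 0 0 0 0.7;1 0 27 0 0 0 0.6;1 0 30 0 0 0 0.5;1 0 30 0 0 0 0.5;1 0 30 0 0 0 0.5"
  newtons: 30

```text
time: 19.47
tool_pos: [0.5742, -0.3908, 0.0461]
tcp_rot: [-1.894, -1.968, 0.533]
wrist_force: [0.5, -0.4, 1.1]
width: 0.5
```

>>> arm_command:
  targets: "0 0 0 0 0 0 0.4;0 0 0 0 0 0 0.3;0 0 0 0 0 0 0.2;0 0 0 0 0 0 0.15;0 0 0 0 0 0 0.1;0 0 0 0 0 0 0.1"
  newtons: 40

```text
time: 19.97
tool_pos: [0.5754, -0.3911, 0.0472]
tcp_rot: [-1.896, -1.97, 0.532]
wrist_force: [1.8, -0.8, 1.2]
width: 0.225
```

>>> arm_command:
  targets: "0 0 -8 0 0 0 0.1;0 0 -25 0 0 0 0.1;0 0 -50 0 0 0 0.1;0 0 -80 0 0 0 0.1;0 0 -110 0 0 0 0.1;0 0 -110 0 0 0 0.1;0 0 -110 0 0 0 0.1"
  newtons: 60

```text
time: 20.55
tool_pos: [0.6316, -0.3886, 0.1445]
tcp_rot: [-1.898, -1.972, 0.532]
wrist_force: [0.5, -0.9, -2.0]
width: 0.229
```

```bash
python3 - <<'E'
from st import *
st,_,_=snap("wrist","w20"); print(st["time"],st["tool_pos"],st["width"]*85)
delta([.6,-.22,.20],Rt(4,20,4)); delta([.5478,.001,.17],Rt(8.6)); 
E
python3 inhand.py w20 r 240 400 150 260
```

```text
20.55 [ 0.63158242 -0.38863312  0.14447022] 19.453890165667197
shift 168.9 -49.5 -39.1 turn -10.0 -0.5 -1.7 | dist 180 ang 10
shift 392.0 -72.6 7.6 turn -30.0 -1.4 -6.3 | dist 399 ang 31
tool x,y of block, yaw deg, underside below TCP [ 0.0003 -0.0005 -0.1984  0.0178] 0.0003592479196774046 8432
```

View pics/w20.png

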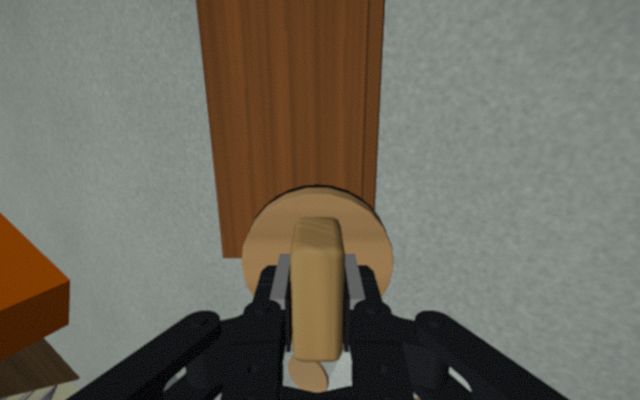

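>>> arm_command:
  targets: "35 -12 -12 -2 0 0 0.1;70 -22 -24 -4 0 -0.5 0.1;105 -32 -33 -6 0 -1 0.1;140 -42 -39 -8 -0.4 -1.5 0.1;172 -50 -38 -10 -0.5 -2 0.1;208 -54 -30 -13 -0.7 -3 0.1;244 -58 -22 -16 -0.8 -3.6 0.1;280 -62 -15 -19 -1 -4.2 0.1;316 -65 -8 -22 -1.1 -5 0.1;352 -69 0 -26 -1.3 -5.6 0.1"

```text
time: 21.43
tool_pos: [0.5536, -0.0373, 0.1722]
tcp_rot: [-2.029, -2.332, 0.08]
wrist_force: [1.0, -0.0, -0.6]
width: 0.226
```

```bash
python3 - <<'E'
from st import *
delta([.5478,.001,.16],Rt(8.6)); 
E
```

```text
shift 38.7 0.4 12.4 turn -4.1 -0.2 -0.7 | dist 41 ang 4
```

>>> arm_command:
  targets: "18 0 0 -2 0 0 0.1;36 0 10 -4 -0.2 -0.7 0.1;36 0 10 -4 -0.2 -0.7 0.1;36 0 10 -4 -0.2 -0.7 0.1;36 0 10 -4 -0.2 -0.7 0.1"

```text
time: 21.85
tool_pos: [0.5494, -0.0038, 0.1638]
tcp_rot: [-2.047, -2.382, 0.005]
wrist_force: [-0.1, -0.9, -1.4]
width: 0.222
```

```bash
python3 - <<'E'
from st import *
st,_,_=snap("wrist","w21"); print(st["time"],st["tool_pos"])
delta([.5481,.0007,.05],Rt(8.6)); 
E
python3 inhand.py w21 r 240 400 150 260; python3 fittray.py w21
```

```text
21.85 [ 0.5493975  -0.00380381  0.16379061]
shift 5.2 -1.2 114.3 turn -0.1 0.1 0.0 | dist 114 ang 0
tool x,y of block, yaw deg, underside below TCP [ 0.0003 -0.0003  0.2198  0.0175] 0.00035976166286845294 8437
w21 [ 0.5181 -0.0033  0.1402 -0.0568 -0.0031  0.0297  0.0004  0.0007] 0.0006184688136139718 25812 yaw 8.033515949181599 rect [ 0.4623 -0.0143] circ [0.5475 0.0013]
```

View pics/w21.png

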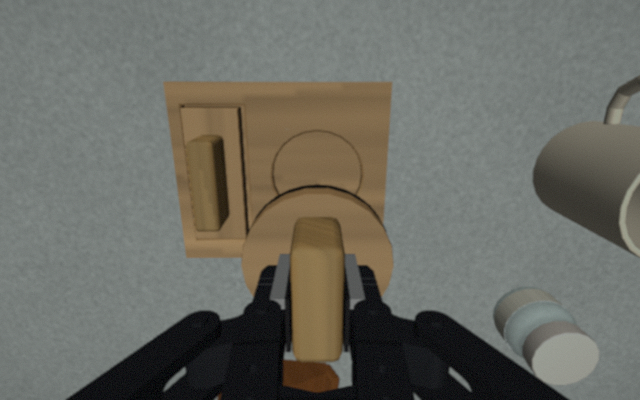

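>>> arm_command:
  targets: "4 -1 25 0 0 0 0.1;4 -1 55 0 0 0 0.1;4 -1 85 0 0 0 0.1;4 -1 105 0 0 0 0.1;4 -1 116 0 0 0 0.1;4 -1 120 0 0 0 0.1;4 -1 120 0 0 0 0.1;4 -1 120 0 0 0 0.1;4 -1 120 0 0 0 0.1;4 -1 120 0 0 0 0.1"

```text
time: 22.73
tool_pos: [0.5505, 0.0004, 0.0468]
tcp_rot: [2.046, 2.38, 0.002]
wrist_force: [0.4, -1.0, -1.1]
width: 0.226
```

```bash
python3 - <<'E'
from st import *
st,_,_=snap("wrist","w22"); print(st["time"],st["tool_pos"])
delta([.5481,.0007,.025],Rt(8.6)); 
E
python3 inhand.py w22 r 240 400 150 260; python3 fittray.py w22
```

```text
22.7333 [5.50508041e-01 3.80554400e-04 4.67828325e-02]
shift 0.6 -2.1 21.6 turn 0.2 0.1 0.1 | dist 22 ang 0
tool x,y of block, yaw deg, underside below TCP [ 0.0003 -0.0003 -0.0244  0.0175] 0.0003601319908646322 8440
w22 [   0.5181   -0.0037    0.1524   18.8614 -102.0871    0.0301    0.0008
    0.0009] 0.0006348271783610786 52383 yaw 8.731165508960782 rect [ 34.6575 -98.0447] circ [0.5477 0.0016]
```

View pics/w22.png

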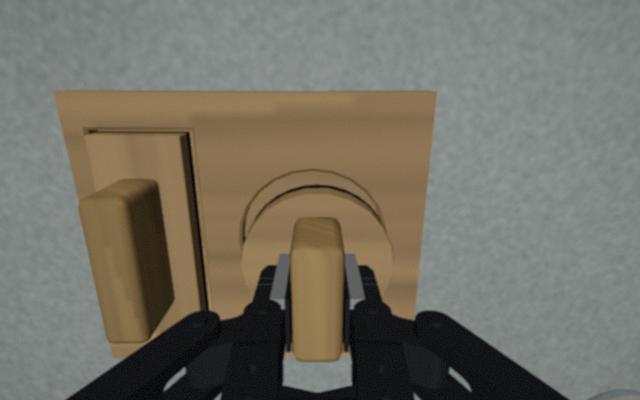

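>>> arm_command:
  targets: "0.5 -1.3 4 0 0 0 0.1;0.5 -1.3 8 0 0 0 0.1;0.5 -1.3 10 0 0 0 0.1;0.5 -1.3 10 0 0 0 0.1;0.5 -1.3 10 0 0 0 0.1;0.5 -1.3 10 0 0 0 0.1"

```text
time: 23.28
tool_pos: [0.5474, 0.0009, 0.0348]
tcp_rot: [2.047, 2.382, -0.001]
wrist_force: [-1.0, 0.9, -0.9]
width: 0.225
```

```bash
python3 - <<'E'
from st import *
st,_,_=snap("wrist","w23"); print(st["time"],st["tool_pos"])
delta([.5479,.0008,.025],Rt(8.6)); 
p=cv2.imread("pics/w23.png")[150:320,200:440]; cv2.imwrite("pics/w23c.png",cv2.resize(p,None,fx=3,fy=3))
E
```

```text
23.2833 [0.54742779 0.00087605 0.03483415]
shift -0.1 0.3 10.0 turn -0.0 0.1 0.1 | dist 10 ang 0
```

View pics/w23c.png

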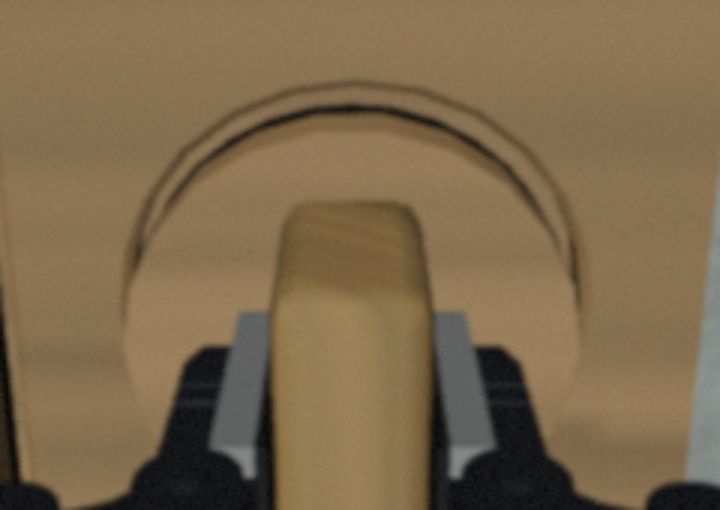

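>>> arm_command:
  targets: "0 0.3 3 0 0 0 0.1;0 0.3 6 0 0 0 0.1;0 0.3 9 0 0 0 0.1;0 0.3 11 0 0 0 0.1;0 0.3 11 0 0 0 0.1;0 0.3 11 0 0 0 0.1"

```text
time: 23.83
tool_pos: [0.5479, 0.0009, 0.025]
tcp_rot: [2.047, 2.382, -0.001]
wrist_force: [-4.0, 0.9, 8.3]
width: 0.226
```

```bash
python3 - <<'E'
from st import *
st,_,_=snap("wrist","w24"); print(st["time"],st["tool_pos"],st["wrist_force"])
E
python3 inhand.py w24 r 240 400 150 260
```

```text
23.8333 [0.54792109 0.00090147 0.02503598] [-4.04172062  0.93777023  8.26622535]
tool x,y of block, yaw deg, underside below TCP [ 0.0299  0.0012 -9.1549  0.0216] 0.0016721213730640106 16620
```

View pics/w24.png

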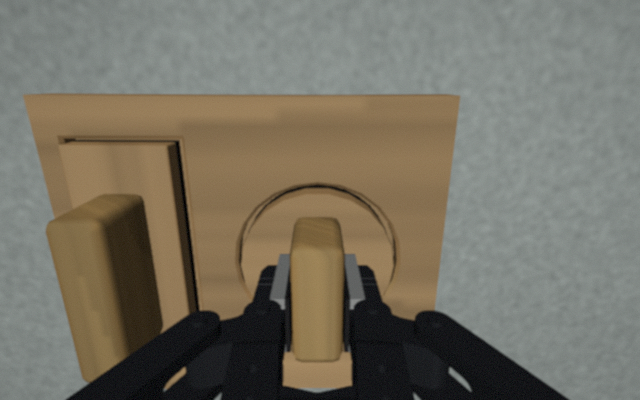

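Seated on the floor (z 25.0 mm − 17.7 ≈ 7.3 mm, 8 N). Release and retreat.

>>> arm_command:
  targets: "0 0 0 0 0 0 0.25;0 0 0 0 0 0 0.3;0 0 0 0 0 0 0.4;0 0 0 0 0 0 0.5;0 0 0 0 0 0 0.6;0 0 -10 0 0 0 0.6;0 0 -25 0 0 0 0.6;0 0 -50 0 0 0 0.6;0 0 -85 0 0 0 0.6;0 0 -120 0 0 0 0.6"

```text
time: 24.72
tool_pos: [0.5467, 0.001, 0.1448]
tcp_rot: [-2.047, -2.382, 0.003]
wrist_force: [0.8, 0.4, 0.4]
width: 0.602
```

>>> arm_command:
  targets: "-30 0 -25 0 0 0 1;-60 0 -55 0 0 0 1;-80 0 -80 0 0 0 1;-80 0 -80 0 0 0 1;-80 0 -80 0 0 0 1;-80 0 -80 0 0 0 1"

```text
time: 25.22
tool_pos: [0.5593, -0.0778, 0.2238]
tcp_rot: [-2.048, -2.382, 0.001]
wrist_force: [0.1, 0.0, -0.0]
width: 1.002
```

```bash
python3 - <<'E'
from st import *
st,_,_=snap("wrist","w25"); print(st["time"],st["tool_pos"])
snap("scene","s25");snap("side","d25")
E
python3 chk.py w25 l .466 -.0112;python3 chk.py w25 r .548 .001; python3 fittray.py w25; python3 - <<'E'
from fit import *
# bar from fixed cams before/after
for n,t in(("scene","s25"),("side","d25")):
    P=cloud(n,np.load(f"pics/{t}.npz")["d"]).reshape(-1,3);P=P[np.isfinite(P).all(1)];P=P[(np.hypot(P[:,0]-.533,P[:,1]-.317)<.13)&(P[:,2]>.006)&(P[:,2]<.2)]
    r=run(lambda x,p:(lambda q:np.minimum(cradle(q),bar(q,x[3],x[4])))(loc(p,*x[:3])),[.533,.317,3.44,0,0.],P); print(n,*r,np.degrees(r[0][4]))
E
```

```text
25.2167 [ 0.55927556 -0.07778753  0.223798  ]
w25 l x y yaw z_under [ 0.4698 -0.009  11.7574  0.0074] 0.0009268914675112398 7405
top plane slopes deg [-0.0184 -0.0926] 4736
w25 r x y yaw z_under [0.5434 0.0007 7.0497 0.0074] 0.0006863146613895373 5420
top plane slopes deg [ 0.0202 -0.1592] 3893
w25 [ 0.5182 -0.0031  0.1531 -0.0562 -0.0016  0.0298 -0.0007  0.0008] 0.0008391200643714861 26673 yaw 8.771509423413237 rect [ 0.4629 -0.0132] circ [0.5478 0.0008]
scene [ 5.33504446e-01  3.17747016e-01  3.43578078e+00 -3.33466621e-03
  1.30110475e-02] 0.0008351501379765137 0.7454781075988226
side [ 5.32808558e-01  3.15973043e-01  3.44115070e+00 -2.77819753e-03
 -2.00679100e-03] 0.001059901628509343 -0.1149806547155269
```

View pics/w25.png

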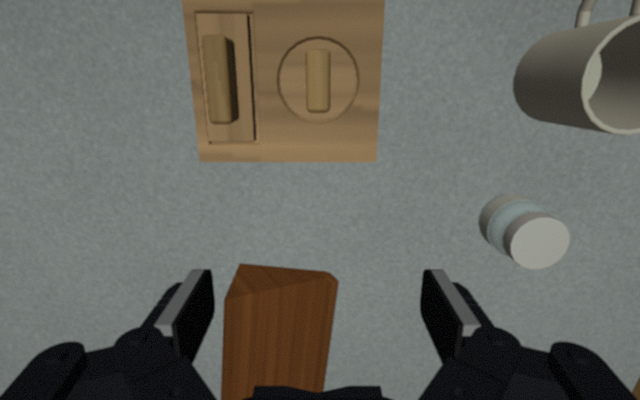

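View pics/s25.png

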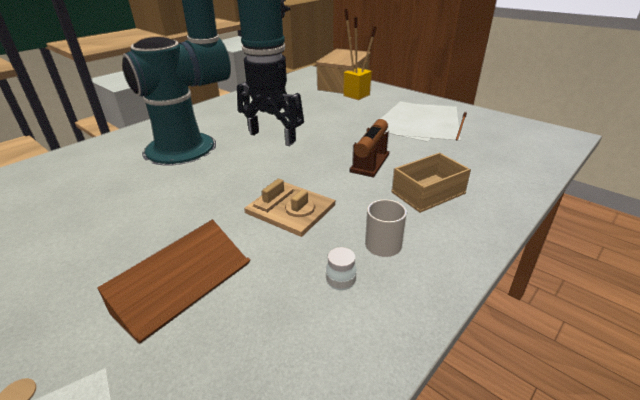

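```bash
python3 -c "
from workcell import bot
print(bot.finish_job())"
```

```text
the job is handed in; nothing more can be done
None
```

The bar's printing face is up and level, and both blocks are in their tray cut-outs, handles up. I did the bar first, then the long block, then the round one, and handed in at about 25 s of the 66 s allowed.

**Bar:** I gripped it across its diameter at a matching tilt, rolled it about 45.5° in the cradle, and let go. Measured after release, its lean from straight up was:
- about 0.7–0.9° in the wrist camera
- 0.7° in the scene camera
- −0.1° in the side camera

It sits about 3 mm off the seat's middle along the cradle, the same as before I touched it.

**Blocks:** Both measure level to about 0.2°. Their undersides read 7.4 mm, against 7 mm for fully home; tray heights from the same camera read about 0.7 mm high.

**Bystanders:** The mug, jar and box look unmoved in the final scene picture, and the gripper was clear of everything at hand-in.

**Checks that disagreed:**
- The long block touched one wall of its cut-out lightly on the way in. My small move to centre it did not take, so it sits slightly towards the robot side within the 5 mm play.
- The last sideways position fits of the blocks were skewed by neighbouring surfaces, up to 4 mm and 3° off. For seating I relied on the heights, the level readings and the pictures instead.

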